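Vent the vacuum pot and pack the turned feet

ROBOT

A 7-joint arm with a two-finger parallel gripper is mounted at the origin on the work surface. World frame = base frame: x ahead of the robot, y to its left, z up, the work surface at z = 0. Lengths are in mm, angles in degrees, forces in N, time in s.
With the tool pointing down it reaches from about 400 to 850 mm from the base axis. Payload 10.4 kg.
Tool frame: the origin (TCP) lies on the centre line of the jaws, within the pads' length; the fingertips stand 11 mm ahead of it and the grasp point (between the pads) lies 8 mm behind it (bot.tcp_to_tips is the distance from the TCP to the fingertips, in mm); z points along the fingers, y is the direction in which the jaws open and shut (so a half turn about z gives the same grasp; the last joint's range is limited). The gripper opens to 87 mm and grips with 3 to 60 N. Pads are 19 mm wide; open, the fingers measure 117 mm over their backs; the gripper's body (75 mm by 190 mm) begins 51 mm behind the grasp point.
Start: joints at [69.981, 19.034, -3.707, 83.658, 1.238, 77.344, -5.071], TCP at [200.655, -591.936, 233.576] pointing down, gripper open.
Joint ranges: [-148.97, 148.97], [-28.65, 121.19], [-84.17, 76.75], [9.2, 138.47], [-72.65, 252.65], [3.7, 117.97], [-149.18, 149.18]. Speed limits (degrees/s): [127.2, 127.2, 159.86, 159.86, 180, 180, 180].

INTERFACE

Orientations are given as [roll, pitch, yaw] about the fixed x, y, z axes, in that order (R = Rz(yaw) Ry(pitch) Rx(roll)).
In Python, from cell import bot gives the robot as it stands.
- The arm moves only by the shell command python3 -m creep 'ROWS' [FORCE]. ROWS is JSON, a list that holds one entry, the list of rows, each a list of 5 numbers: the gripper command: -1 is shut, 1 is fully open, values between are in proportion, then the shift along the tool's x, y, z in mm, then the turn about the tool's z in rad. A call has 1 to 5 rows; each row shifts and turns the commanded pose from where the row before left it, along the tool's axes as they then stand; what a row does not reach is not made up. A row lasts 1/12 s, in which the tool goes at most 41.7 mm and 7.16 degrees, less where a joint would pass 70% of its speed; a pose out of reach is approached as far as the arm can. A call is refused whole if a number of a shift passes 41.7 or a number of a turn 0.125, either way. A call with a gripper value outside its range is refused whole. The fingers move at their own pace and stop on an object; FORCE is the grip in N (left out, the last holds). Time passes only in rows, so rows that do not move let the fingers close. It gives the time, the measured TCP pose, the force and the opening at its end, in the units of the state.
- bot.read_state(): the state, without advancing time (a new reading comes with each control period).
- bot.get_image(name): name is "scene" or "top"; returns a dict with "img" (420x560x3 uint8, blue, green, red), "mtx" (3x3 intrinsics, pixels), "R" (3x3) and "t" (3): a world point X has camera coordinates R X + t. Camera axes: x right, y down, z forward; pixel columns grow to the right and rows downward; lengths in mm; the calibration is good to about 2 mm. A picture is of the moment at which its call begins. There is no depth.
- bot.job_done(): hands the job in, once; it reports no verdict.
The state is a dict: "t": time; "qpos": joint angles; "joint_vel": joint speeds; "joint_torque": joint torques, N m; "eef_pos": TCP position; "tool_rot": TCP orientation; "wrist_force": force on the tool from outside, world axes, zero at the start; "torque": the same for the moment, N m; "grip_width": finger opening in mm.
Only numpy, scipy, OpenCV 4.12 (cv2) and the standard library are available. Lean on these libraries where they do the work, as an engineer would, in place of code of your own. Each camera call takes 0.05 s, during which the arm holds its last target.

TASK

The turned wooden feet in the vacuum pot are ready: open the vent tap on the pot's lid fully to let the vacuum go, and only then lift the lid off and lay it flat, wholly on the round rubber mat. Take every foot out of the pot and put each in a compartment of its own in the plywood packing case, then close the case's lid and press it down past its catch until it is fully shut. Leave the tap open and the other things on the bench alone.

Things in the scene. Friction and masses are not known exactly. Their poses are not given: they have to be found in the camera images.
- pot: the vacuum pot: fixed aluminium round pot, 220 mm outside and 206 mm inside diameter; origin at the centre of its underside on the bench, z up. Its inner floor is 40 mm above the bench, its rim 104 mm. Two to four turned feet stand on its floor under the lid, about 60 to 120 mm apart centre to centre at first; the +x axis points to where the lid's tap sits
- lid_grip (a point): the pot's lid: a loose clear round plate 220 mm in diameter and 10 mm thick, 0.55 kg, lying flat on the pot's rim at the start. At its centre a handle: neck 22 mm in diameter from 10 to 44 mm above the plate's underside, then a black head 36 mm in diameter to 58 mm. This point is on the handle's axis, 34 mm above the plate's underside, at the height to grip the neck; z up, x points to the tap
- tap_grip (a point): the vent tap on the lid, 72 mm from the lid's centre along the lid's x: a steel lever bar 48 mm long, 10 mm wide, 18 mm tall, turning about an upright stem at its middle. This point is on the stem's axis at half the height of the bar, 36 mm above the underside of the lid; the bar spans 28 to 46 mm. Its y axis runs along the bar, x across it
- vent_tap (a joint): angle of the vent tap in rad: 0 shut (bar across the lid's radius), 1.57 fully open (bar along the radius). It opens anticlockwise seen from above, with friction of about 0.06 N m, and stays where it is left. While it is below about 1.1 the vacuum holds the lid down
- mat: the black round rubber mat for the lid: fixed, 260 mm in diameter, 6 mm thick; origin at the centre of its underside on the bench. It lies to the left or right of the pot, the case on the other side
- case_floor (a point): the packing case's tray: fixed, pale plywood, 96 (x) by 228 mm (y) outside, 22 mm high; walls 4 mm thick, the front (-x) one 16 mm. This point is the centre of its inner floor (76 x 220 mm), 6 mm above the bench; x towards the hinge. Dividers 4 mm thick, 16 mm high at y = -56, 0, +56 mm make four compartments 52 (y) x 76 mm (x), centred at y = -84, -28, +28, +84 mm; all 16 mm deep
- case_hinge (a point): middle of the case lid's hinge line, on the tray's rear (+x) edge 22 mm above the bench; axes as the tray's, hinge line along y
- case_lid (a joint): angle of the case's lid in rad: 0 shut, about 1.65 to 1.85 at the start (standing open), at most 1.9. A stiff hinge: it stays where it is left (friction about 0.17 N m). Closing, it meets a spring catch at about 0.12 and must be pressed past it with about 8 N at the front edge; then it stays down
- lid_press (a point): a point on the outside of the case lid's top panel, on its middle line, 85 mm from the hinge towards the front edge. The lid is a deep one, 96 x 228 mm and 51 mm tall outside (top panel 6 mm, walls 4 mm), open underneath; shut, its top is 73 mm above the bench and this point is 85 mm in front of the hinge line and 51 mm above it. z is the outward normal of the top panel
- foot1_mid (a point): a turned wooden furniture foot in plain pale wood, 52 mm tall: square base 40 x 40 x 18 mm, above it (from 22 mm up) a plain round head 34 mm in diameter with its flat top at 52 mm; 60 g. This point is on its axis half-way up (26 mm above its underside); z points from base to head, x and y square to the base's sides. At the start it stands on the pot's floor. It may be absent
- foot2_mid (a point): another such foot, as foot1 (may be absent)
- foot3_mid (a point): another such foot, as foot1 (may be absent)
- foot4_mid (a point): another such foot, as foot1 (may be absent)
- sanding_block: a cork sanding block, 80 x 50 x 35 mm; a bystander, to be left alone
- wax_tin: a round steel wax tin, 72 mm across, 45 mm tall; a bystander, to be left alone
- glue_bottle: a white glue bottle, 54 mm across, 100 mm tall; a bystander, to be left alone
- gouge: a turning tool with wooden handle, 240 mm, lying; a bystander, to be left alone
- square: a joiner's square, lying; a bystander, to be left alone
- spindle: a small turned finial 115 mm tall, standing; a bystander, to be left alone
- brush: a bench brush, lying; a bystander, to be left alone
There are look-alikes about, which are no part of the job. Leave any orange look-alike of the part that bears lid_grip alone.

How it is judged (in metres and radians):
On the way, in this order (a step that is already met when the one before it is completed fails the run):
1. the vent tap is turned open (past 1.3 rad) with the lid still down on the pot (value of joint vent_tap above 1.3 rad and horizontal distance between lid_grip and pot below 0.02 m and z of lid_grip in the frame of pot below 0.142 m), for 0.2 s.
2. the lid lies flat on the mat, its centre within 20 mm of the mat's centre (horizontal distance between lid_grip and mat below 0.02 m and z of lid_grip in the frame of mat between 0.036 and 0.045 m and angle between lid_grip's own z axis and vertical below 0.06 rad and contact force between pot_lid and the fingers below 0.1 N), for 0.2 s.
3. every foot is down in the case's tray (x of foot1_mid in the frame of case_floor between -0.036 and 0.036 m and y of foot1_mid in the frame of case_floor between -0.11 and 0.11 m and z of foot1_mid in the frame of case_floor between 0.01 and 0.034 m and x of foot2_mid in the frame of case_floor between -0.036 and 0.036 m and y of foot2_mid in the frame of case_floor between -0.11 and 0.11 m and z of foot2_mid in the frame of case_floor between 0.01 and 0.034 m and x of foot3_mid in the frame of case_floor between -0.036 and 0.036 m and y of foot3_mid in the frame of case_floor between -0.11 and 0.11 m and z of foot3_mid in the frame of case_floor between 0.01 and 0.034 m and x of foot4_mid in the frame of case_floor between -0.036 and 0.036 m and y of foot4_mid in the frame of case_floor between -0.11 and 0.11 m and z of foot4_mid in the frame of case_floor between 0.01 and 0.034 m), for 0.2 s.
4. the case's lid is pressed shut past its catch (below 0.04 rad) (value of joint case_lid below 0.04 rad), for 0.2 s.
At the end, for the whole second after the job is handed in: The pot's lid lies flat on the mat (centres within 20 mm), its tap open (above 1.2 rad); every foot is at rest on the floor of the case's tray, standing or lying; the case's lid is shut past its catch (below 0.04 rad) (all of step 3 and horizontal distance between lid_grip and mat below 0.02 m and z of lid_grip in the frame of mat between 0.036 and 0.045 m and angle between lid_grip's own z axis and vertical below 0.06 rad and linear speed of each of foot1, foot2, foot3, foot4 below 0.03 m/s and value of joint case_lid below 0.04 rad and value of joint vent_tap above 1.2 rad); the robot touches nothing.
It fails at once if the lid is lifted or tipped off the pot while the tap is shut (value of joint vent_tap below 1 rad and horizontal distance between lid_grip and pot below 0.06 m and z of lid_grip in the frame of pot above 0.146 m).
It fails at once if a bystander is shifted by more than 40 mm (distance of any of sanding_block, wax_tin, glue_bottle, gouge, square, spindle, brush from where it was at the start of the episode above 0.04 m).
Of foot1, foot2, foot3, foot4 only 2 to 4 are there at a start; the rules pass over those that are not, and their reading is None.
At some moment in a run one of foot1, foot2, foot3, foot4 may be knocked a few centimetres aside while the robot is not near it.
Once in a run the grip may slacken for a moment while it holds something.
It also fails if it takes over 210 s, if anything falls off the work surface, if the arm or the gripper's body presses on something with over 40 N, if the wrist force passes 120 N, or if a joint passes its speed limit or range.

## Working session

There is one attempt and no reset: what is moved stays moved. The work goes in short steps, Python scripts to look and compute and a shell command to move; the robot and the scene stay as the last step left them, time stands still between calls to the robot, and variables do not carry over. Pictures are saved under pics/ and viewed, and the job is handed in when it is done.

```bash
ls; mkdir -p pics; python3 - <<'E'
from cell import bot
import cv2
print(bot.read_state())
for n in ("scene","top"):
    d=bot.get_image(n); cv2.imwrite(f"pics/{n}0.png",d["img"]); print(n,d["mtx"].tolist(),d["R"].tolist(),d["t"].tolist())
E
```

```text
pics
{'t': 0.0, 'qpos': array([69.98090064, 19.07241775, -3.70615615, 83.70633028,  1.23731923,
       77.34247394, -5.07113147]), 'joint_vel': array([-0.13058461,  0.04522589,  0.05237172,  0.13425864, -0.0133398 ,
        0.08060601,  0.09210764]), 'joint_torque': array([-7.03319656e-04, -6.23255467e+01,  2.42198654e-02, -3.89899850e+01,
       -6.14009122e-02,  3.97601305e-02,  1.61142129e-04]), 'eef_pos': array([ 200.50233048, -591.57477155,  232.74634535]), 'tool_rot': array([-1.79918697e+02,  3.77947304e-03,  1.87240849e+01]), 'wrist_force': array([-1.2375926, -0.8736131, -0.1121776]), 'torque': array([ 0.00869612, -0.03058938,  0.01355926]), 'grip_width': 86.86539097747364}
scene [[403.08126163645136, 0.0, 280.03659303834615], [0.0, 403.08126163645136, 216.85528082696197], [0.0, 0.0, 1.0]] [[-0.06434140893346162, 0.9979242372338049, -0.0027202642861126323], [0.7873663587726677, 0.0490904832072696, -0.6145277386184842], [-0.6131185857316086, -0.04168142511726317, -0.7888905238565527]] [49.687129923532794, -323.847930923169, 1386.8231263780206]
top [[520.452538829693, 0.0, 278.2900508004567], [0.0, 520.452538829693, 209.3985788370953], [0.0, 0.0, 1.0]] [[0.022542783928102477, -0.9997126299584855, 0.008153551021457489], [-0.9866998407484812, -0.023561118607592444, -0.16083624578085884], [0.16098213304492132, -0.004419410757961661, -0.9869474259801582]] [-40.5296727864805, 526.525029321754, 1399.074517853862]
```

View pics/scene0.png

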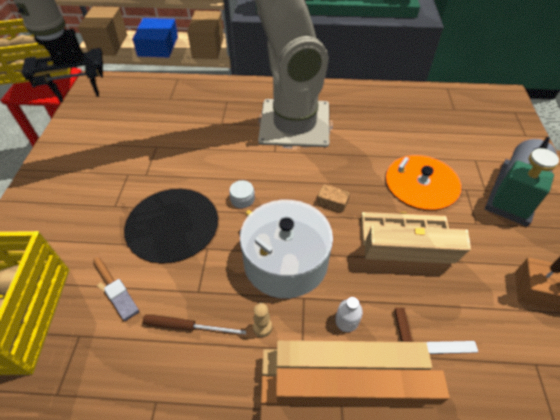

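View pics/top0.png

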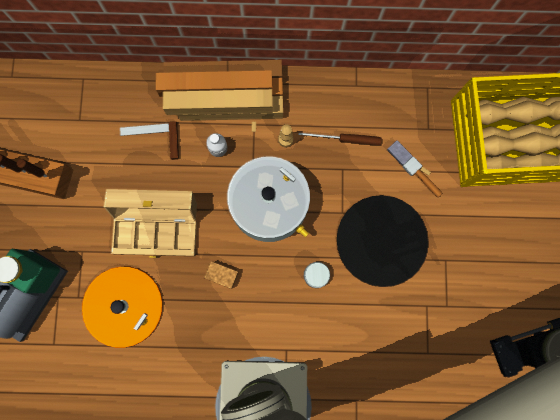

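The top view shows the pot at about (268,198) and the mat at (382,240). The case is at (153,222) with its lid open on the far side. The orange decoy lid is at (122,307). I'll zoom in next.

```bash
cat > h.py <<'E'
from cell import bot
import cv2, numpy as np
def im(n): return bot.get_image(n)
def ray(d,u,v,z):
    K,R,t=map(np.array,(d["mtx"],d["R"],d["t"]))
    c=-R.T@t; r=R.T@np.linalg.inv(K)@np.array([u,v,1.]); s=(z-c[2])/r[2]; return c+s*r
def proj(d,X):
    K,R,t=map(np.array,(d["mtx"],d["R"],d["t"]))
    p=K@(R@np.array(X,float)+t); return p[:2]/p[2]
def crop(d,x0,y0,x1,y1,k,name):
    c=cv2.resize(d["img"][y0:y1,x0:x1],None,fx=k,fy=k,interpolation=cv2.INTER_CUBIC); cv2.imwrite(name,c)
def tri(da,pa,db,pb):
    Pa=np.array(da["mtx"])@np.c_[da["R"],da["t"]];Pb=np.array(db["mtx"])@np.c_[db["R"],db["t"]]
    X=cv2.triangulatePoints(Pa,Pb,np.array(pa,float),np.array(pb,float));return (X[:3]/X[3]).ravel()
E
python3 - <<'E'
from h import *
d=im("top"); s=im("scene")
crop(d,218,145,318,245,6,"pics/potT.png"); crop(d,90,175,210,265,6,"pics/caseT.png")
crop(s,230,190,340,300,5,"pics/potS.png"); crop(s,350,200,480,280,6,"pics/caseS.png")
g=cv2.cvtColor(d["img"],cv2.COLOR_BGR2HSV)
m=(g[...,2]<45).astype(np.uint8); n,l,st,ce=cv2.connectedComponentsWithStats(m)
for i in range(1,n):
    if st[i,4]>80: print(st[i],ce[i],ray(d,*ce[i],6))
E
```

```text
[  0 155  44  22 345] [ 21.41449275 166.27826087] [641.04471587 711.16450068   6.        ]
[262 187  13  13 130] [267.91538462 192.92307692] [580.28389357   2.2340589    6.        ]
[ 337  195   91   91 6458] [381.92567358 240.49117374] [ 451.50870365 -322.56541255    6.        ]
[  14  249   54   92 1643] [ 40.47230676 286.91235545] [300.57195679 623.91738512   6.        ]
[ 444  318  116  102 2526] [524.38281869 351.93467933] [ 155.09445098 -709.21975816    6.        ]
[222 379  67  34 745] [256.28590604 393.70872483] [30.44124674 19.31553435  6.        ]
[261 409  44  11 228] [283.48245614 415.18421053] [-22.93711109 -54.87825443   6.        ]
```

View pics/potT.png

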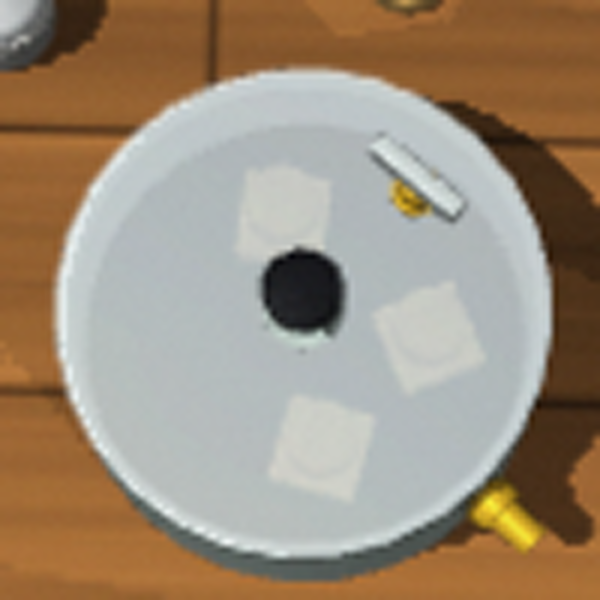

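View pics/caseT.png

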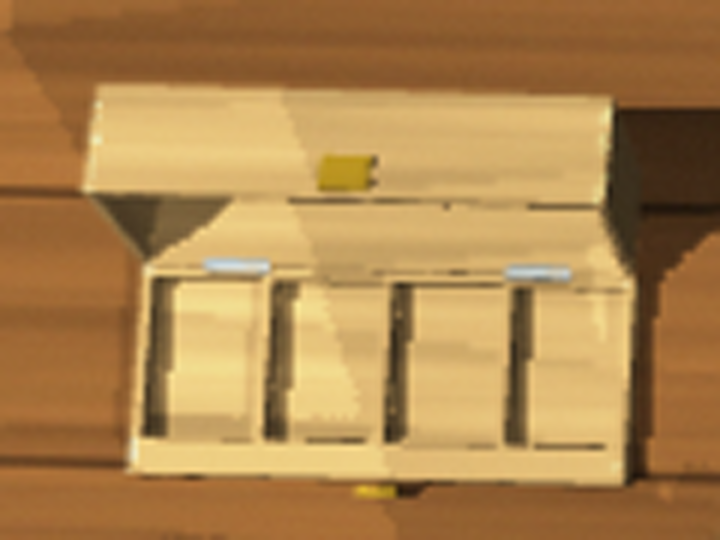

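View pics/potS.png

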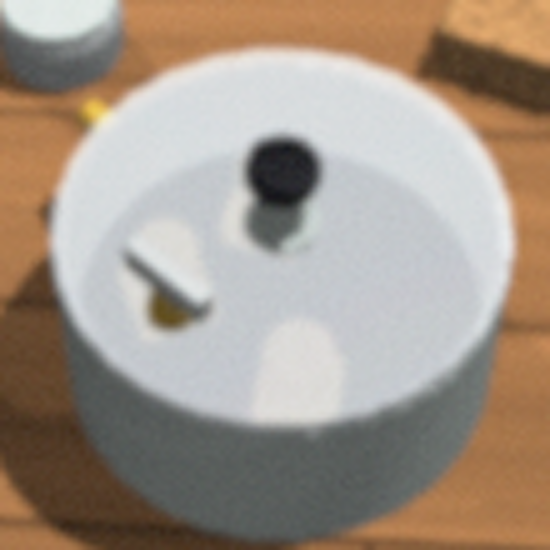

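View pics/caseS.png

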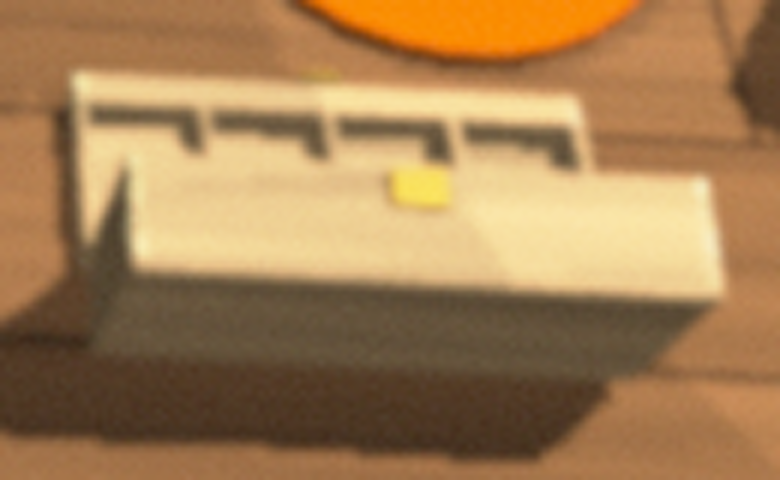

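```bash
python3 - <<'E'
from h import *
d=im("top"); s=im("scene")
P=lambda u,v,z,o=(218,145),k=6: ray(d,(u+.5)/k-.5+o[0],(v+.5)/k-.5+o[1],z).round(1)
print("head",P(302,290,162)); 
print("tap",P(375,145,150),P(460,210,150),"ctr",P(417,177,150))
print("rim L R T B",P(57,312,104),P(552,312,104),P(304,68,104),P(304,557,104))
for n,c in (("A",(285,208)),("B",(424,325)),("C",(321,440))): print(n,P(*c,92))
Q=lambda u,v,z: P(u,v,z,(90,175))
for n,c in (("FL",(130,470)),("FR",(627,483)),("RL",(150,268)),("RR",(632,283))): print(n,Q(*c,22))
sh=(s["img"].shape); 
X=tri(d,((302.5)/6-.5+218,290.5/6-.5+145),s,((283.5)/5-.5+230,(172)/5-.5+190)); print("tri head",X)
# lid top edge corners z unknown
for n,c in (("lidL",(97,85)),("lidR",(612,97)),("lid2L",(88,192)),("lid2R",(605,207))): print(n,[Q(*c,z) for z in (118,125,66)])
E
```

```text
head [ 5.498e+02 -4.000e-01  1.620e+02]
tap [616.8 -30.1 150. ] [588.9 -67.3 150. ] ctr [603.1 -48.5 150. ]
rim L R T B [548.6 108.9 104. ] [ 553.9 -110.6  104. ] [662.7   2.3 104. ] [442.1  -3.3 104. ]
A [600.9   9.4  92. ]
B [548.9 -54.2  92. ]
C [495.8  -9.4  92. ]
FL [397.8 430.7  22. ]
FR [397.1 201.7  22. ]
RL [491.9 428.4  22. ]
RR [490.2 203.9  22. ]
tri head [5.51528500e+02 2.13244064e-02 1.53281159e+02]
lidL [array([559.3, 427.6, 118. ]), array([557.9, 425.3, 125. ]), array([569.5, 444.9,  66. ])]
lidR [array([559.4, 201.6, 118. ]), array([558. , 200.5, 125. ]), array([569.6, 210.3,  66. ])]
lid2L [array([511.6, 427.9, 118. ]), array([510.5, 425.6, 125. ]), array([520. , 445.3,  66. ])]
lid2R [array([510.4, 202.3, 118. ]), array([509.3, 201.1, 125. ]), array([518.7, 210.9,  66. ])]
```

Three feet are visible through the lid: A (601,9), B (549,-54) and C (496,-9). The white clear lid with its black handle at pixel (268,193) is the one to use. The orange disc at (122,307) is the look-alike, and its tap at about (140,322) is also off limits. The crop confirms the tap at pixel (288,174), 71 mm from the handle axis as described. The other pale blocks are the planks at (220,95) and the case at (150,222); the case is the one with four compartments and hinges.

```bash
cat >> h.py <<'E'
from scipy.spatial.transform import Rotation as Ro
def go(x,y,z,yaw=None):
    s=bot.read_state(); R=Ro.from_euler('xyz',s["tool_rot"],degrees=True).as_matrix()
    d=R.T@(np.array([x,y,z])-s["eef_pos"]); cy=s["tool_rot"][2]
    print("t",round(float(s["t"]),2),"pos",s["eef_pos"].round(1),"rot",s["tool_rot"].round(1),"w",round(s["grip_width"],1),"q7",s["qpos"][6].round(0),"F",s["wrist_force"].round(1))
    print("shift tool xyz",d.round(1), "" if yaw is None else "turn %.3f rad"%(-np.radians(((yaw-cy)+180)%360-180)))
E
python3 -c "
from h import *
go(603,-48.5,220,50)"
```

```text
t 0.3 pos [ 200.6 -591.8  233.3] rot [-180.     0.    18.7] w 86.8 q7 -5.0 F [0.3 0.  0.1]
shift tool xyz [ 555.5 -385.4   13.4] turn -0.546 rad
```

```bash
for i in 1 ; do python3 -m creep '[[[-0.2,32,-22,0,0],[-0.2,32,-22,0,0],[-0.2,32,-22,0,0],[-0.2,32,-22,0,0],[-0.2,32,-22,0,0]]]' 20; done
python3 -m creep '[[[-0.2,32,-22,0,0],[-0.2,32,-22,0,0],[-0.2,32,-22,0,0],[-0.2,32,-22,0,0],[-0.2,32,-22,0,0]]]'
python3 -m creep '[[[-0.2,32,-22,0,0],[-0.2,32,-22,0,0],[-0.2,32,-22,0,0],[-0.2,32,-22,0,0],[-0.2,32,-22,0,0]]]'
python3 -m creep '[[[-0.2,0,0,0,-0.11],[-0.2,0,0,0,-0.11],[-0.2,0,0,0,-0.11],[-0.2,0,0,0,-0.11],[-0.2,0,0,0,-0.106]]]'
python3 -c "
from h import *
go(603,-48.5,220,50)"
```

```text
t: 0.72
eef_pos: [317.6, -434.8, 233.6]
tool_rot: [180.0, 0.0, 18.7]
wrist_force: [0.7, -0.8, 0.4]
grip_width: 61.3
t: 1.13
eef_pos: [433.9, -279.2, 233.8]
tool_rot: [180.0, -0.0, 18.7]
wrist_force: [0.7, -0.5, -0.2]
grip_width: 36.0
t: 1.55
eef_pos: [550.1, -123.7, 233.8]
tool_rot: [180.0, -0.0, 18.7]
wrist_force: [1.5, 0.1, -0.4]
grip_width: 34.9
t: 1.97
eef_pos: [549.3, -125.2, 233.4]
tool_rot: [-180.0, 0.0, 50.3]
wrist_force: [0.5, -0.9, 0.0]
grip_width: 34.9
t 1.97 pos [ 549.3 -125.2  233.4] rot [-180.     0.    50.3] w 34.9 q7 -37.0 F [ 0.5 -0.9  0. ]
shift tool xyz [93.4 -7.6 13.4] turn 0.006 rad
```

```bash

python3 -m creep '[[[-0.2,31,-2.5,0,0],[-0.2,31,-2.5,0,0],[-0.2,31.4,-2.6,13,0],[-0.2,0,0,30,0],[-0.2,0,0,0,0]]]'
python3 - <<'E'
from h import *
go(603,-48.5,134,50)
d=im("top"); s=im("scene")
crop(d,238,125,338,225,6,"pics/tapT.png"); crop(s,220,180,320,280,6,"pics/tapS.png")
E
```

```text
t: 2.38
eef_pos: [601.8, -46.7, 185.6]
tool_rot: [-179.7, 0.2, 50.2]
wrist_force: [-1.9, -1.4, -1.5]
grip_width: 34.6
t 2.38 pos [601.8 -46.7 185.6] rot [-179.7    0.2   50.2] w 34.6 q7 -48.0 F [-1.9 -1.4 -1.5]
shift tool xyz [-0.5  2.4 51.6] turn 0.004 rad
```

View pics/tapS.png

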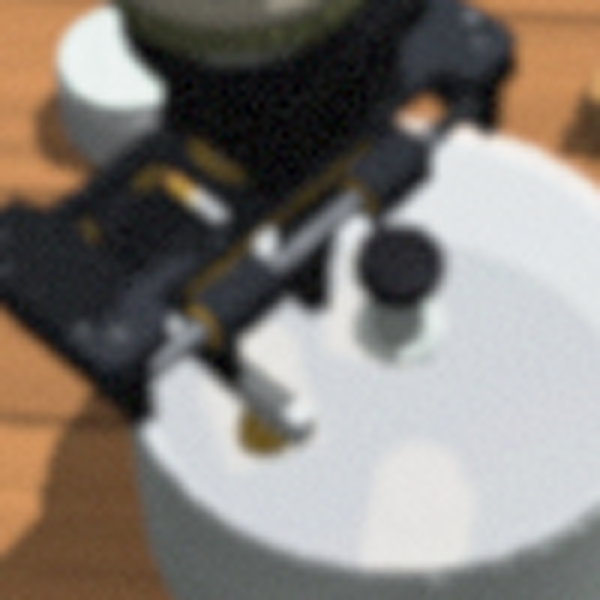

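View pics/tapT.png

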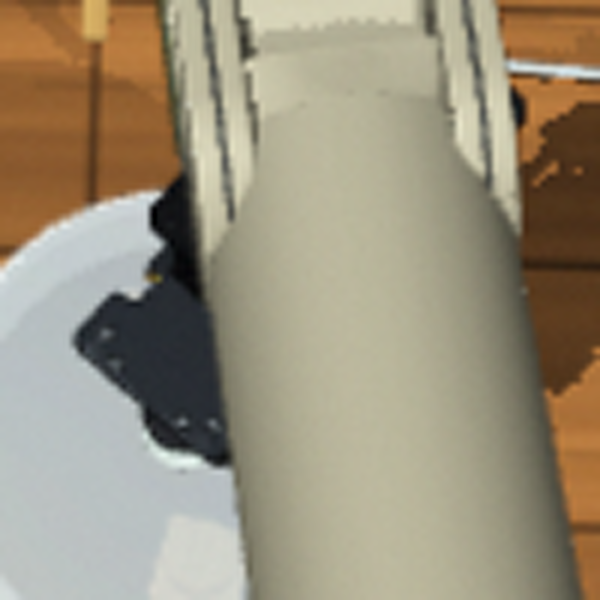

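```bash

python3 -m creep '[[[-0.2,0,2,20,0],[-0.2,0,0,18,0],[-0.2,0,0,13,0],[-0.2,0,0,0,0]]]'
python3 -m creep '[[[-1,0,0,0,0],[-1,0,0,0,0],[-1,0,0,0,0],[-1,0,0,0,0],[-1,0,0,0,0]]]' 20
python3 -c "
from h import *
go(603,-48.5,134,50)"
```

```text
t: 2.82
eef_pos: [604.0, -51.4, 138.2]
tool_rot: [-179.9, 0.1, 49.9]
wrist_force: [-0.8, -0.5, 0.2]
grip_width: 34.6
t: 3.23
eef_pos: [605.3, -49.9, 140.7]
tool_rot: [180.0, -0.0, 50.0]
wrist_force: [-3.2, 1.0, 6.4]
grip_width: 14.3
t 3.23 pos [605.3 -49.9 140.7] rot [180.  -0.  50.] w 14.3 q7 -49.0 F [-3.2  1.   6.4]
shift tool xyz [-0.4 -2.7  6.7] turn 0.000 rad
```

```bash

python3 -m creep '[[[-1,0,0,0,0],[-1,0,0,0,0]]]'
python3 - <<'E'
from h import *
go(603,-48.5,134,50)
s=im("scene"); crop(s,220,180,320,280,6,"pics/tapS2.png")
E
```

```text
t: 3.4
eef_pos: [605.3, -49.9, 140.7]
tool_rot: [180.0, -0.0, 50.0]
wrist_force: [-2.6, 0.6, 6.9]
grip_width: 14.4
t 3.4 pos [605.3 -49.9 140.7] rot [180.  -0.  50.] w 14.4 q7 -49.0 F [-2.6  0.6  6.9]
shift tool xyz [-0.4 -2.7  6.6] turn 0.000 rad
```

View pics/tapS2.png

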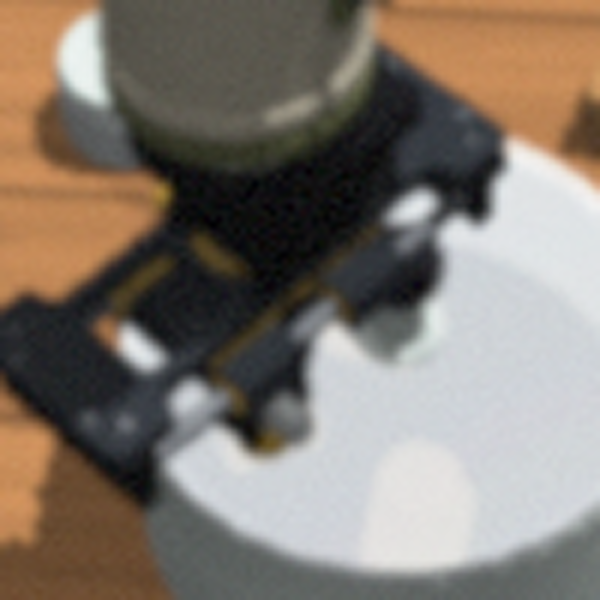

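```bash

python3 -m creep '[[[-1,0,0,-4,0],[-1,0,0,0,0],[-1,0,0,0,0]]]'
python3 - <<'E'
from h import *
print(bot.tcp_to_tips)
go(603,-48.5,134,50)
d=im("scene"); 
for n,X in dict(head=[551,0,162],stem=[603,-48.5,150],b1=[617,-30,150],b2=[589,-67,150],lidtap=[603,-48.5,114]).items(): print(n,proj(d,X).round(1), ((proj(d,X)-[220,180])*6).round())
E
```

```text
t: 3.7
eef_pos: [604.7, -50.1, 143.2]
tool_rot: [-180.0, 0.0, 50.0]
wrist_force: [-0.1, 1.1, -3.9]
grip_width: 14.0
11.0
t 3.7 pos [604.7 -50.1 143.2] rot [-180.    0.   50.] w 14.0 q7 -49.0 F [-0.1  1.1 -3.9]
shift tool xyz [ 0.2 -2.3  9.2] turn 0.000 rad
head [286.1 221.4] [396. 249.]
stem [263.1 242.1] [258. 372.]
b1 [270.8 247.7] [305. 406.]
b2 [255.5 236.5] [213. 339.]
lidtap [263.6 250.9] [262. 425.]
```

```bash

python3 -m creep '[[[-1,0,0,2,0],[-1,0,0,0,-0.06],[-1,0,0,0,-0.06],[-1,0,0,0,-0.06],[-1,0,0,0,0]]]'
python3 - <<'E'
from h import *
go(603,-48.5,134,50)
s=im("scene"); crop(s,220,180,320,280,6,"pics/tapS3.png")
E
```

```text
t: 4.17
eef_pos: [605.3, -50.3, 141.5]
tool_rot: [180.0, -0.0, 60.5]
wrist_force: [0.1, -0.3, -4.3]
grip_width: 14.2
t 4.17 pos [605.3 -50.3 141.5] rot [180.   -0.   60.5] w 14.2 q7 -39.0 F [ 0.1 -0.3 -4.3]
shift tool xyz [ 0.5 -2.9  7.5] turn 0.183 rad
```

View pics/tapS3.png

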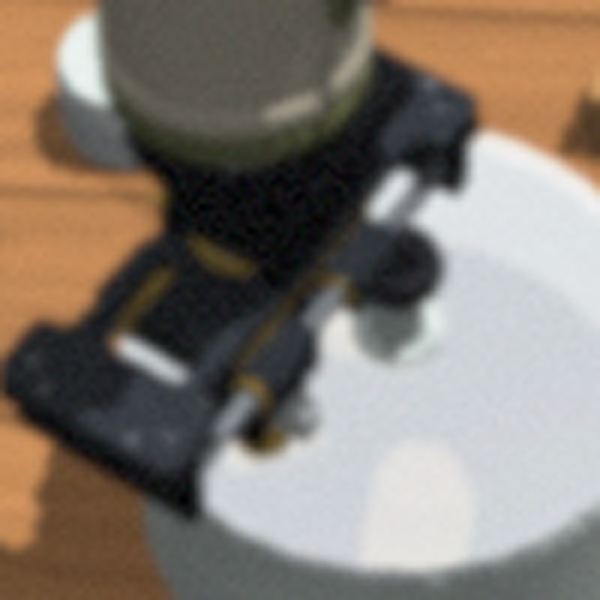

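```bash

python3 -m creep '[[[-1,0,0,1,-0.1],[-1,0,0,0,-0.1],[-1,0,0,0,-0.1],[-1,0,0,0,-0.1],[-1,0,0,0,-0.1]]]' 25
python3 -m creep '[[[-1,0,0,0,-0.1],[-1,0,0,0,-0.1],[-1,0,0,0,-0.1],[-1,0,0,0,-0.1],[-1,0,0,0,0]]]'
python3 - <<'E'
from h import *
go(603,-48.5,134,140)
s=im("scene"); crop(s,220,180,320,280,6,"pics/tapS4.png")
E
```

```text
t: 4.63
eef_pos: [605.9, -50.5, 141.3]
tool_rot: [179.9, 0.0, 89.1]
wrist_force: [1.6, -0.3, -0.4]
grip_width: 13.9
t: 5.05
eef_pos: [606.2, -50.3, 141.3]
tool_rot: [179.9, 0.1, 112.0]
wrist_force: [3.7, 0.2, 0.2]
grip_width: 13.9
t 5.05 pos [606.2 -50.3 141.3] rot [1.799e+02 1.000e-01 1.120e+02] w 13.9 q7 9.0 F [3.7 0.2 0.2]
shift tool xyz [ 2.9 -2.3  7.3] turn -0.488 rad
```

View pics/tapS4.png

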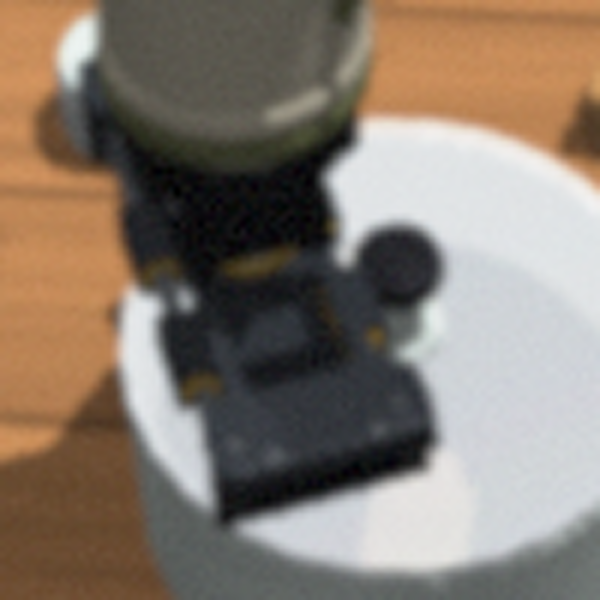

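```bash

python3 -m creep '[[[-1,0,0,0,-0.1],[-1,0,0,0,-0.1],[-1,0,0,0,-0.1],[-1,0,0,0,-0.1],[-1,0,0,0,-0.09]]]'
python3 -m creep '[[[-1,0,0,0,-0.05],[-1,0,0,0,0],[-1,0,0,0,0]]]'
python3 - <<'E'
from h import *
go(603,-48.5,134,140); print(bot.read_state()["torque"])
s=im("scene"); crop(s,220,180,320,280,6,"pics/tapS5.png")
E
```

```text
t: 5.52
eef_pos: [606.0, -50.0, 141.3]
tool_rot: [179.9, 0.1, 139.9]
wrist_force: [4.4, 0.6, 0.3]
grip_width: 14.0
t: 5.77
eef_pos: [606.0, -50.0, 141.2]
tool_rot: [179.9, 0.1, 142.5]
wrist_force: [5.5, 1.0, 1.6]
grip_width: 14.1
t 5.77 pos [606.  -50.  141.2] rot [1.799e+02 1.000e-01 1.425e+02] w 14.1 q7 38.0 F [5.5 1.  1.6]
shift tool xyz [ 3.3 -0.6  7.2] turn 0.044 rad
[ 0.28302394 -1.27687094 -0.27441289]
```

View pics/tapS5.png

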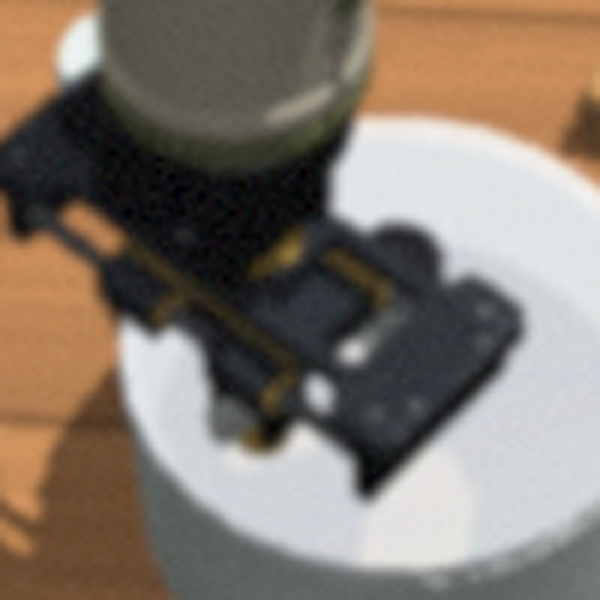

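```bash

python3 -m creep '[[[-0.2,0,0,0,0],[-0.2,0,0,0,0],[-0.2,0,0,0,0],[-0.2,0,0,-20,0],[-0.2,0,0,-40,0]]]'
python3 -m creep '[[[-0.2,0,0,-40,0],[-0.2,-35,0,0,0],[-0.2,-35,0,0,0],[-0.2,-35,0,0,0],[-0.2,-35,0,0,0]]]'
python3 - <<'E'
from h import *
go(551,0,240,140)
d=im("top");s=im("scene"); crop(s,220,180,320,280,6,"pics/tapS6.png");crop(d,218,145,318,245,6,"pics/tapT6.png")
E
```

```text
t: 6.23
eef_pos: [601.9, -50.8, 196.4]
tool_rot: [-179.7, -0.4, 142.8]
wrist_force: [0.9, -0.5, -0.2]
grip_width: 33.1
t: 6.65
eef_pos: [717.0, -136.4, 240.1]
tool_rot: [-179.9, -0.0, 142.7]
wrist_force: [0.1, -0.1, 0.8]
grip_width: 34.8
t 6.65 pos [ 717.  -136.4  240.1] rot [-179.9   -0.   142.7] w 34.8 q7 46.0 F [ 0.1 -0.1  0.8]
shift tool xyz [2.148e+02 8.000e+00 2.000e-01] turn 0.047 rad
```

View pics/tapS6.png

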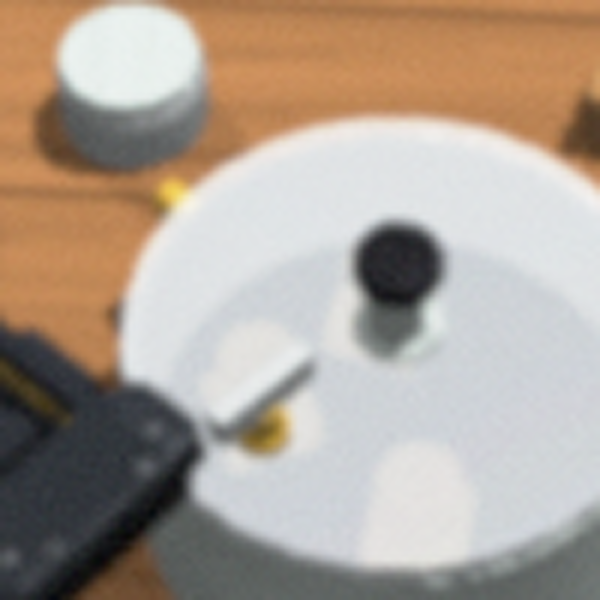

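View pics/tapT6.png

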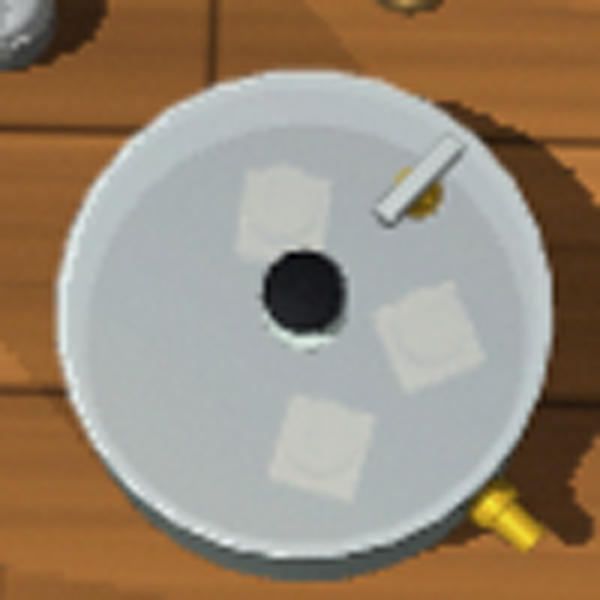

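Tap is open: the bar in the top crop runs from (385,215) to (455,145), pointing at the handle at (305,290). Next is the lid handle.

```bash

python3 -m creep '[[[0.4,35,1.5,0,0],[0.4,36,1.5,0,0],[0.4,36,1.5,0,0],[0.4,36,1.5,0,0],[0.4,36,1.5,0,0.04]]]'
python3 -m creep '[[[0.4,35,1.5,0,0],[0.4,0,0,20,0],[0.4,0,0,0,0]]]'
python3 - <<'E'
from h import *
go(551,-1,130,137.4)
E
```

```text
t: 7.17
eef_pos: [576.1, -19.6, 239.6]
tool_rot: [-179.9, -0.1, 140.5]
wrist_force: [-0.1, 0.4, 1.1]
grip_width: 57.9
t: 7.42
eef_pos: [549.6, 3.7, 218.5]
tool_rot: [-179.8, -0.1, 140.6]
wrist_force: [-0.6, -1.2, -1.1]
grip_width: 60.6
t 7.42 pos [549.6   3.7 218.5] rot [-1.798e+02 -1.000e-01  1.406e+02] w 60.6 q7 35.0 F [-0.6 -1.2 -1.1]
shift tool xyz [-4.1 -2.4 88.5] turn 0.056 rad
```

```bash

python3 -m creep '[[[0.4,-4,-2.5,0,0.05],[0.4,0,0,25,0],[0.4,0,0,25,0],[0.4,0,0,20,0],[0.4,0,0,0,0]]]'
python3 - <<'E'
from h import *
go(551,-1,130,137.4)
s=im("scene"); crop(s,220,170,340,270,6,"pics/lidS1.png")
E
```

```text
t: 7.83
eef_pos: [551.8, -3.0, 146.8]
tool_rot: [-179.7, -0.3, 137.6]
wrist_force: [-0.0, 0.0, -0.4]
grip_width: 61.0
t 7.83 pos [551.8  -3.  146.8] rot [-179.7   -0.3  137.6] w 61.0 q7 30.0 F [-0.   0.  -0.4]
shift tool xyz [ 1.8  1.  16.8] turn 0.003 rad
```

View pics/lidS1.png

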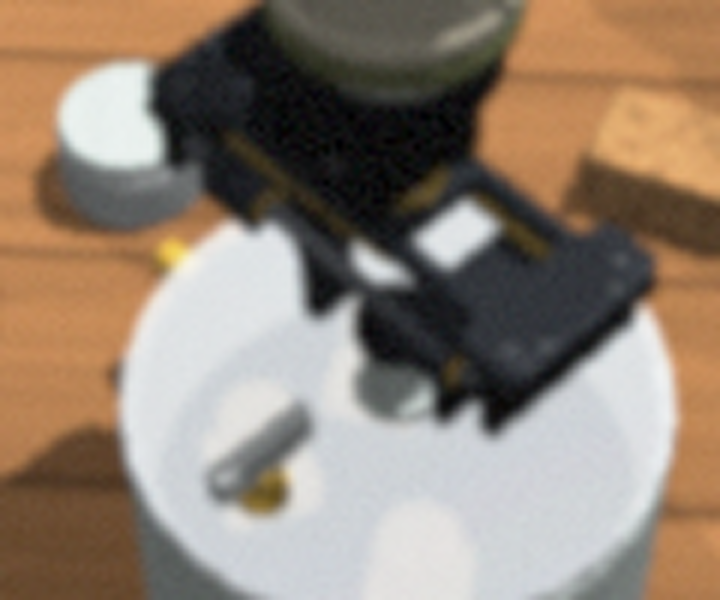

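```bash

python3 -m creep '[[[0.4,1.5,1,8,0],[0.4,0,0,8,0],[0.4,0,0,0,0],[0.4,0,0,0,0]]]'
python3 -m creep '[[[-1,0,0,0,0],[-1,0,0,0,0],[-1,0,0,0,0],[-1,0,0,0,0],[-1,0,0,0,0]]]' 40
python3 -m creep '[[[-1,0,0,0,0],[-1,0,0,0,0]]]'
python3 - <<'E'
from h import *
go(551,-1,130,137.4)
E
```

```text
t: 8.22
eef_pos: [553.6, 0.0, 134.7]
tool_rot: [-180.0, 0.0, 137.7]
wrist_force: [0.1, -0.6, 0.6]
grip_width: 61.0
t: 8.63
eef_pos: [553.3, -0.4, 134.6]
tool_rot: [-179.9, 0.0, 137.7]
wrist_force: [-4.8, -4.5, 2.5]
grip_width: 35.2
t: 8.8
eef_pos: [553.3, -0.5, 134.8]
tool_rot: [-179.9, 0.0, 137.6]
wrist_force: [-4.7, -2.0, 5.7]
grip_width: 33.9
t 8.8 pos [ 5.533e+02 -5.000e-01  1.348e+02] rot [-179.9    0.   137.6] w 33.9 q7 29.0 F [-4.7 -2.   5.7]
shift tool xyz [ 1.3 -1.9  4.8] turn 0.004 rad
```

```bash

python3 -m creep '[[[0.4,0,0,0,0],[0.4,0,0,0,0],[0.4,0,0,0,0],[0.4,0,0,0,0]]]'
python3 -m creep '[[[0.4,1,-2,5,0],[0.4,0,0,0,0],[0.4,0,0,0,0]]]'
python3 - <<'E'
from h import *
go(551,-1,128,137.4)
E
```

```text
t: 9.13
eef_pos: [553.7, 0.4, 134.5]
tool_rot: [180.0, 0.0, 137.7]
wrist_force: [-0.1, -0.4, 0.7]
grip_width: 52.8
t: 9.38
eef_pos: [551.1, -0.8, 129.1]
tool_rot: [-180.0, -0.0, 137.7]
wrist_force: [-0.4, 0.7, 1.5]
grip_width: 60.3
t 9.38 pos [551.1  -0.8 129.1] rot [-180.    -0.   137.7] w 60.3 q7 29.0 F [-0.4  0.7  1.5]
shift tool xyz [-0.1 -0.2  1.1] turn 0.005 rad
```

```bash

python3 -m creep '[[[0.4,0,0,1,0],[-1,0,0,0,0],[-1,0,0,0,0],[-1,0,0,0,0],[-1,0,0,0,0]]]' 40
python3 -m creep '[[[-1,0,0,0,0],[-1,0,0,0,0],[-1,0,0,0,0]]]'
python3 - <<'E'
from h import *
go(551,-1,130,137.4)
s=im("scene"); crop(s,220,170,340,270,6,"pics/lidS2.png")
E
```

```text
t: 9.8
eef_pos: [551.5, -0.7, 128.6]
tool_rot: [180.0, 0.0, 137.7]
wrist_force: [-1.0, -0.1, -0.6]
grip_width: 41.9
t: 10.05
eef_pos: [551.6, -0.5, 128.6]
tool_rot: [180.0, 0.0, 137.7]
wrist_force: [2.1, 1.3, -1.0]
grip_width: 34.1
t 10.05 pos [ 5.516e+02 -5.000e-01  1.286e+02] rot [180.    0.  137.7] w 34.1 q7 29.0 F [ 2.1  1.3 -1. ]
shift tool xyz [ 0.1 -0.8 -1.4] turn 0.005 rad
```

View pics/lidS2.png

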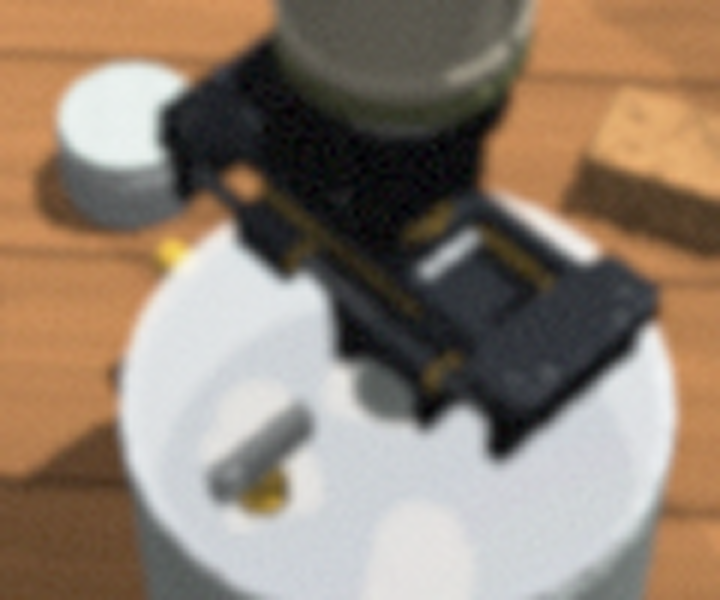

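```bash

python3 -m creep '[[[-1,0,0,0,0],[-1,0,0,0,0],[-1,0,0,0,0],[-1,0,0,0,0],[-1,0,0,0,0]]]'
python3 -m creep '[[[0.2,0,0,0,0],[0.2,0,0,0,0],[0.2,0,0,0,0],[0.2,0,0,0,0],[0.2,0,0,0,0]]]'
python3 -m creep '[[[0.2,0,0,2,0],[0.2,0,0,0,0],[0.2,0,0,0,0]]]'
python3 -m creep '[[[0.2,0,0,2,0],[0.2,0,0,0,0],[0.2,0,0,0,0]]]'
```

```text
t: 10.52
eef_pos: [551.5, -0.6, 128.6]
tool_rot: [180.0, 0.0, 137.7]
wrist_force: [3.3, 1.5, -0.7]
grip_width: 34.8
t: 10.93
eef_pos: [551.3, -1.0, 128.5]
tool_rot: [-180.0, -0.0, 137.7]
wrist_force: [-0.4, 1.0, 0.8]
grip_width: 51.1
t: 11.18
eef_pos: [551.3, -0.8, 126.4]
tool_rot: [-180.0, -0.0, 137.7]
wrist_force: [-0.2, -0.7, 0.2]
grip_width: 51.7
t: 11.43
eef_pos: [551.6, -0.7, 125.5]
tool_rot: [-180.0, 0.0, 137.7]
wrist_force: [-5.5, -1.1, 11.5]
grip_width: 52.1
```

```bash

python3 -m creep '[[[0.2,0,0,-1.5,0],[0.2,0,0,0,0],[-1,0,0,0,0],[-1,0,0,0,0],[-1,0,0,0,0]]]' 30
python3 -m creep '[[[-1,0,0,0,0],[-1,0,0,0,0],[-1,0,0,0,0],[-1,0,0,0,0]]]'
python3 - <<'E'
from h import *
go(551,-1,127,137.4)
s=im("scene"); crop(s,250,190,320,260,8,"pics/lidS3.png")
E
```

```text
t: 11.85
eef_pos: [551.3, -0.7, 125.8]
tool_rot: [-180.0, -0.0, 137.7]
wrist_force: [-0.9, -1.0, 0.0]
grip_width: 39.4
t: 12.18
eef_pos: [551.4, -0.7, 125.9]
tool_rot: [180.0, -0.0, 137.7]
wrist_force: [0.9, -0.4, -2.2]
grip_width: 34.8
t 12.18 pos [551.4  -0.7 125.9] rot [180.   -0.  137.7] w 34.8 q7 29.0 F [ 0.9 -0.4 -2.2]
shift tool xyz [ 0.1 -0.5 -1.1] turn 0.005 rad
```

View pics/lidS3.png

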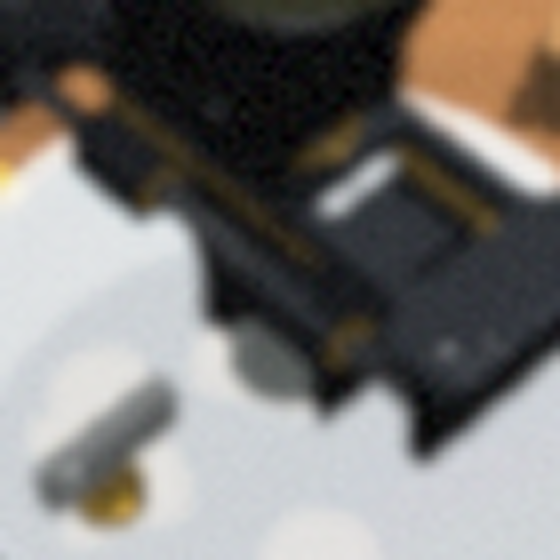

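```bash

python3 -m creep '[[[-1,0,0,0,0],[-1,0,0,0,0],[-1,0,0,-2,0],[-1,0,0,-3,0],[-1,0,0,-3,0]]]' 50
python3 -m creep '[[[-1,0,0,0,0],[-1,0,0,0,0]]]'
python3 - <<'E'
from h import *
go(551,-1,127,137.4)
s=im("scene"); crop(s,220,180,340,300,5,"pics/lidS4.png")
E
```

```text
t: 12.65
eef_pos: [551.0, -0.8, 134.0]
tool_rot: [-180.0, -0.0, 137.7]
wrist_force: [0.4, -0.4, -5.7]
grip_width: 34.9
t: 12.82
eef_pos: [551.4, -0.8, 134.2]
tool_rot: [-180.0, 0.0, 137.7]
wrist_force: [0.3, -0.2, -5.9]
grip_width: 34.9
t 12.82 pos [551.4  -0.8 134.2] rot [-180.     0.   137.7] w 34.9 q7 29.0 F [ 0.3 -0.2 -5.9]
shift tool xyz [ 0.2 -0.4  7.2] turn 0.005 rad
```

View pics/lidS4.png

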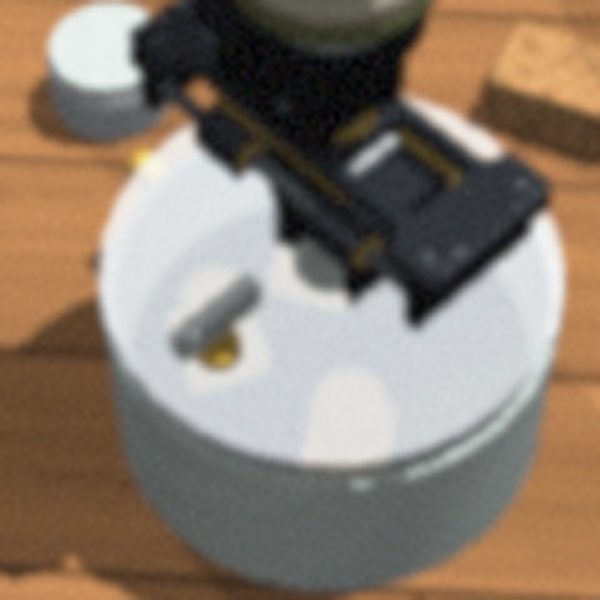

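Wrist force is −5.9 N, which matches the lid's weight, and a bright gap shows along the rim at (450,450). The lid is held and off the pot. I'll carry it to the mat.

```bash

python3 -m creep '[[[-1,0,0,-10,0],[-1,0,0,-15,0],[-1,0,0,-15,0],[-1,0,0,-10,0],[-1,0,0,0,0]]]'
python3 - <<'E'
from h import *
go(451.5,-322.6,180,137.4)
d=im("scene"); g=cv2.cvtColor(d["img"],cv2.COLOR_BGR2HSV)
m=((g[...,2]<45)).astype(np.uint8); m[:,240:]=0
n,l,st,ce=cv2.connectedComponentsWithStats(m)
for i in range(1,n):
    if st[i,4]>800:
        print(st[i],ce[i]); 
        c,_=cv2.findContours((l==i).astype(np.uint8),0,1); e=cv2.fitEllipse(c[0]); print(e,ray(d,*e[0],6))
E
```

```text
t: 13.28
eef_pos: [552.6, -0.5, 186.6]
tool_rot: [179.9, 0.2, 137.7]
wrist_force: [0.4, -0.1, -5.3]
grip_width: 34.5
t 13.28 pos [ 5.526e+02 -5.000e-01  1.866e+02] rot [179.9   0.2 137.7] w 34.5 q7 31.0 F [ 0.4 -0.1 -5.3]
shift tool xyz [-142.2 -306.2    6.4] turn 0.005 rad
[ 126  189   91   73 3728] [175.06303648 224.77896996]
((171.30662536621094, 225.1194610595703), (67.5932388305664, 84.43770599365234), 72.745849609375) [ 464.85134166 -319.95746518    6.        ]
```

```bash

python3 -m creep '[[[-1,-10,-22,0,0],[-1,-14,-30,0,0],[-1,-14,-30,0,0],[-1,-14,-30,0,0],[-1,-14,-30,0,0]]]'
python3 - <<'E'
from h import *
for n in("top","scene"):
    d=im(n); I=d["img"].copy()
    for a in np.linspace(0,2*np.pi,90):
        p=proj(d,[451.5+130*np.cos(a),-322.6+130*np.sin(a),6]); cv2.circle(I,tuple(int(round(v)) for v in p),0,(0,0,255),-1)
    d["img"]=I
    if n=="top": crop(d,310,160,450,300,4,"pics/matT.png")
    else: crop(d,110,170,240,280,5,"pics/matS.png")
E
```

```text
t: 13.75
eef_pos: [503.3, -151.5, 183.2]
tool_rot: [-180.0, -0.1, 137.7]
wrist_force: [-0.2, -0.1, -4.6]
grip_width: 35.0
```

View pics/matT.png

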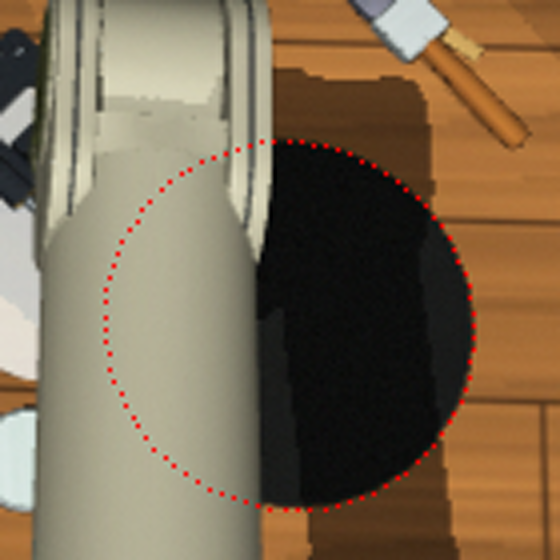

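View pics/matS.png

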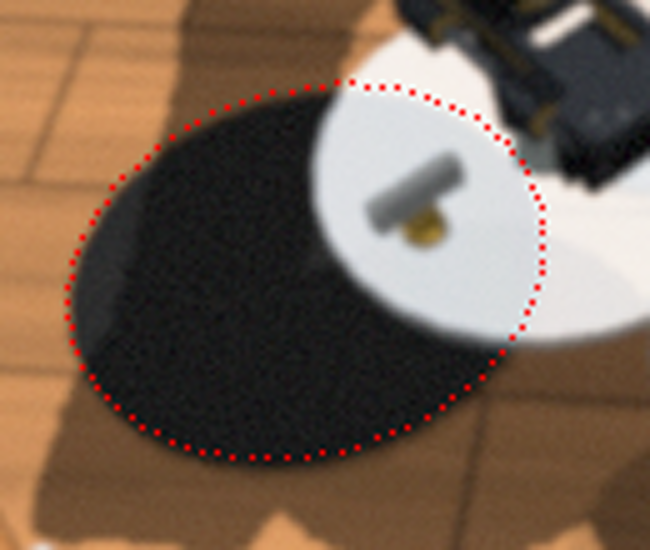

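Both views match the fitted mat circle. The lid is held level and the tap is still open. I'll continue.

```bash

python3 -m creep '[[[-1,-14,-30,0,0],[-1,-14,-30,0,0],[-1,-14,-30,0,0],[-1,-14,-30,0,0],[-1,-14,-30,0,0]]]'
python3 -m creep '[[[-1,-5,-11,0,0],[-1,0,0,0,0],[-1,0,0,0,0]]]'
python3 - <<'E'
from h import *
go(451.5,-322.6,28,137.4)
E
```

```text
t: 14.27
eef_pos: [454.3, -309.3, 183.2]
tool_rot: [-180.0, -0.1, 137.7]
wrist_force: [0.9, -0.3, -6.2]
grip_width: 34.5
t: 14.52
eef_pos: [451.0, -319.9, 183.1]
tool_rot: [180.0, -0.1, 137.6]
wrist_force: [0.1, 0.9, -6.1]
grip_width: 34.8
t 14.52 pos [ 451.  -319.9  183.1] rot [ 1.800e+02 -1.000e-01  1.376e+02] w 34.8 q7 69.0 F [ 0.1  0.9 -6.1]
shift tool xyz [ -2.4  -1.7 155.1] turn 0.003 rad
```

```bash

python3 -m creep '[[[-1,-2,-1.5,25,0],[-1,0,0,30,0],[-1,0,0,30,0],[-1,0,0,30,0],[-1,0,0,20,0]]]'
python3 -m creep '[[[-1,0,0,8,0],[-1,0,0,0,0],[-1,0,0,0,0]]]'
python3 - <<'E'
from h import *
go(451.5,-322.6,28,137.4)
E
```

```text
t: 14.93
eef_pos: [451.6, -319.6, 46.0]
tool_rot: [180.0, -0.2, 137.8]
wrist_force: [-0.6, 0.4, -4.9]
grip_width: 34.6
t: 15.18
eef_pos: [453.0, -321.4, 41.8]
tool_rot: [180.0, 0.0, 137.7]
wrist_force: [0.8, -0.2, -5.3]
grip_width: 35.0
t 15.18 pos [ 453.  -321.4   41.8] rot [180.    0.  137.7] w 35.0 q7 63.0 F [ 0.8 -0.2 -5.3]
shift tool xyz [ 0.3 -1.9 13.8] turn 0.006 rad
```

```bash

python3 -m creep '[[[-1,0,-2,5,0],[-1,0,0,4,0],[-1,0,0,3,0],[-1,0,0,0,0],[-1,0,0,0,0]]]'
python3 - <<'E'
from h import *
go(451.5,-322.6,28,137.4)
E
```

```text
t: 15.6
eef_pos: [450.8, -323.7, 29.2]
tool_rot: [-180.0, 0.0, 137.7]
wrist_force: [-0.2, 0.1, -5.7]
grip_width: 34.9
t 15.6 pos [ 450.8 -323.7   29.2] rot [-180.     0.   137.7] w 34.9 q7 63.0 F [-0.2  0.1 -5.7]
shift tool xyz [0.2 1.3 1.2] turn 0.005 rad
```

```bash

python3 -m creep '[[[-1,0,0,1.5,0],[-1,0,0,0,0],[-1,0,0,0,0]]]'
python3 -m creep '[[[0.3,0,0,0,0],[0.3,0,0,0,0],[0.3,0,0,0,0],[0.3,0,0,0,0],[0.3,0,0,0,0]]]'
python3 -m creep '[[[0.3,0,0,-20,0],[0.3,0,0,-35,0],[0.3,0,0,-35,0],[0.3,0,0,-35,0],[0.3,0,0,-35,0]]]'
python3 - <<'E'
from h import *
go(600.9,9.4,230)
E
```

```text
t: 15.85
eef_pos: [451.0, -323.8, 27.9]
tool_rot: [180.0, 0.0, 137.7]
wrist_force: [1.1, 0.1, -3.7]
grip_width: 34.4
t: 16.27
eef_pos: [451.0, -323.7, 27.8]
tool_rot: [180.0, 0.0, 137.7]
wrist_force: [1.1, -0.2, 0.3]
grip_width: 54.6
t: 16.68
eef_pos: [450.6, -323.3, 189.4]
tool_rot: [180.0, 0.0, 137.7]
wrist_force: [0.3, -1.6, 0.5]
grip_width: 56.6
t 16.68 pos [ 450.6 -323.3  189.4] rot [180.    0.  137.7] w 56.6 q7 70.0 F [ 0.3 -1.6  0.5]
shift tool xyz [112.8 347.2 -40.6]
```

```bash

python3 - <<'E'
from h import *
d=im("top");s=im("scene"); crop(d,218,145,318,245,6,"pics/feetT.png");crop(s,110,170,350,310,3,"pics/feetS.png")
E
```

```text
(no output)
```

View pics/feetT.png

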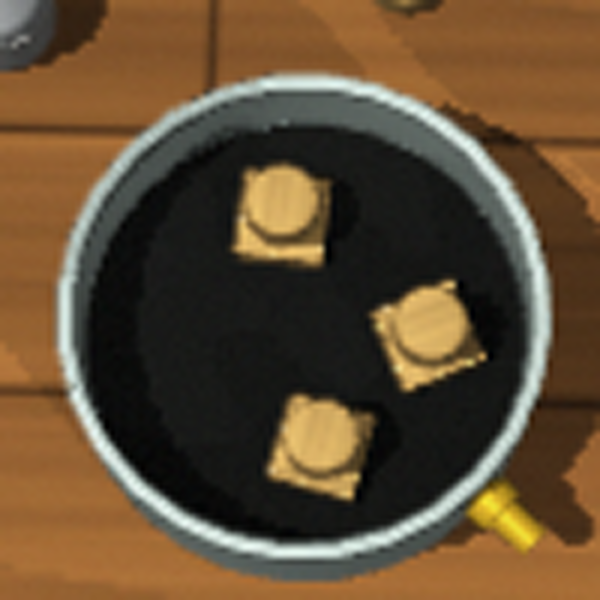

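View pics/feetS.png

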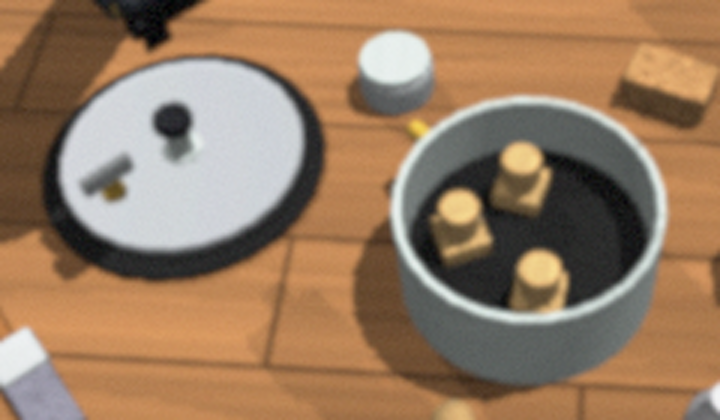

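```bash

python3 - <<'E'
from h import *
d=im("top");s=im("scene")
P=lambda u,v,z,o=(218,145),k=6: ray(d,(u+.5)/k-.5+o[0],(v+.5)/k-.5+o[1],z).round(1)
for n,t,e in (("A",(282,202),(520,157)),("B",(432,323),(460,206)),("C",(320,443),(538,266))):
    print(n,P(*t,92),ray(s,(e[0]+.5)/3-.5+110,(e[1]+.5)/3-.5+170,92).round(1))
print("lid head",ray(s,(172.5)/3-.5+110,(118)/3-.5+170,64))
go(600,9,200,172.4)
E
```

```text
A [603.6  10.8  92. ] [500.1  -9.9  92. ]
B [549.9 -57.7  92. ] [552.7 -55.3  92. ]
C [494.5  -9.   92. ] [605.6  10.5  92. ]
lid head [ 454.21585549 -321.36467204   64.        ]
t 16.88 pos [ 451.1 -324.   188.4] rot [-1.800e+02  1.000e-01  1.377e+02] w 56.4 q7 69.0 F [-1.  -0.3 -0.6]
shift tool xyz [114.2 346.4 -12. ] turn -0.606 rad
```

```bash

python3 -m creep '[[[0.1,11.4,34.6,-1.5,0],[0.1,11.4,34.6,-1.5,0],[0.1,11.4,34.6,-1.5,0],[0.1,11.4,34.6,-1.5,0],[0.1,11.4,34.6,-1.5,0]]]'
python3 -m creep '[[[0.1,11.4,34.6,-1.5,0],[0.1,11.4,34.6,-1.5,0],[0.1,11.4,34.6,-1.5,0],[0.1,11.4,34.6,-1.5,0],[0.1,11.4,34.6,-1.5,0]]]'
python3 -m creep '[[[0.1,0,0,0,-0.12],[0.1,0,0,0,-0.12],[0.1,0,0,0,-0.12],[0.1,0,0,0,-0.12],[0.1,0,0,0,-0.12]]]'
python3 - <<'E'
from h import *
go(604.5,10.5,72,172.4)
E
```

```text
t: 17.3
eef_pos: [524.8, -155.7, 193.7]
tool_rot: [-180.0, -0.1, 137.7]
wrist_force: [0.5, 0.9, 0.2]
grip_width: 48.2
t: 17.72
eef_pos: [599.3, 10.4, 200.9]
tool_rot: [-179.9, -0.1, 137.7]
wrist_force: [0.3, -0.2, 0.9]
grip_width: 47.9
t: 18.13
eef_pos: [598.8, 9.1, 200.8]
tool_rot: [-180.0, -0.1, 172.4]
wrist_force: [0.2, 0.7, -0.0]
grip_width: 47.9
t 18.13 pos [598.8   9.1 200.8] rot [-1.800e+02 -1.000e-01  1.724e+02] w 47.9 q7 61.0 F [ 0.2  0.7 -0. ]
shift tool xyz [ -5.7   2.2 128.8] turn 0.000 rad
```

```bash

python3 -m creep '[[[0.1,-5.7,2,25,0],[0.1,0,0,30,0],[0.1,0,0,20,0],[0.1,0,0,0,0],[0.1,0,0,0,0]]]'
python3 - <<'E'
from h import *
go(604.5,10.5,72,172.4)
s=im("scene"); crop(s,230,190,350,290,6,"pics/A1.png")
E
```

```text
t: 18.55
eef_pos: [604.3, 10.2, 126.1]
tool_rot: [180.0, -0.2, 172.1]
wrist_force: [0.9, 0.2, 1.2]
grip_width: 47.6
t 18.55 pos [604.3  10.2 126.1] rot [180.   -0.2 172.1] w 47.6 q7 58.0 F [0.9 0.2 1.2]
shift tool xyz [-0.3  0.3 54.1] turn -0.006 rad
```

View pics/A1.png

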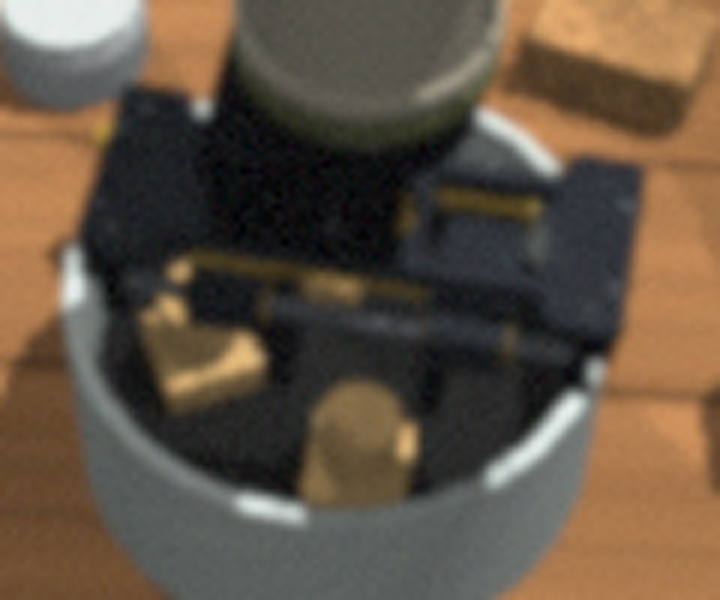

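```bash

python3 -m creep '[[[0.1,0,0,20,0],[0.1,0,0,20,0],[0.1,0,0,13,0],[0.1,0,0,0,0],[0.1,0,0,0,0]]]'
python3 -m creep '[[[-1,0,0,0,0],[-1,0,0,0,0],[-1,0,0,0,0],[-1,0,0,0,0],[-1,0,0,0,0]]]' 30
python3 - <<'E'
from h import *
go(604.5,10.5,72,172.4)
E
```

```text
t: 19.02
eef_pos: [605.6, 10.2, 75.2]
tool_rot: [180.0, 0.0, 172.1]
wrist_force: [0.2, -0.1, 0.3]
grip_width: 48.0
t: 19.43
eef_pos: [606.0, 10.2, 75.6]
tool_rot: [180.0, 0.1, 172.0]
wrist_force: [-1.2, -0.3, 6.6]
grip_width: 33.1
t 19.43 pos [606.   10.2  75.6] rot [1.80e+02 1.00e-01 1.72e+02] w 33.1 q7 56.0 F [-1.2 -0.3  6.6]
shift tool xyz [1.5 0.  3.6] turn -0.006 rad
```

```bash

python3 -m creep '[[[-1,0,0,-10,0],[-1,0,0,-30,0],[-1,0,0,-35,0],[-1,0,0,-35,0],[-1,0,0,-20,0]]]'
python3 - <<'E'
from h import *
go(446,400,205,180)
s=im("scene"); crop(s,230,150,350,290,4,"pics/A2.png")
E
```

```text
t: 19.85
eef_pos: [606.1, 10.7, 209.1]
tool_rot: [180.0, 0.2, 172.1]
wrist_force: [1.6, 0.7, -0.9]
grip_width: 33.3
t 19.85 pos [606.1  10.7 209.1] rot [180.    0.2 172.1] w 33.3 q7 61.0 F [ 1.6  0.7 -0.9]
shift tool xyz [212.3 363.5   3.5] turn -0.138 rad
```

View pics/A2.png

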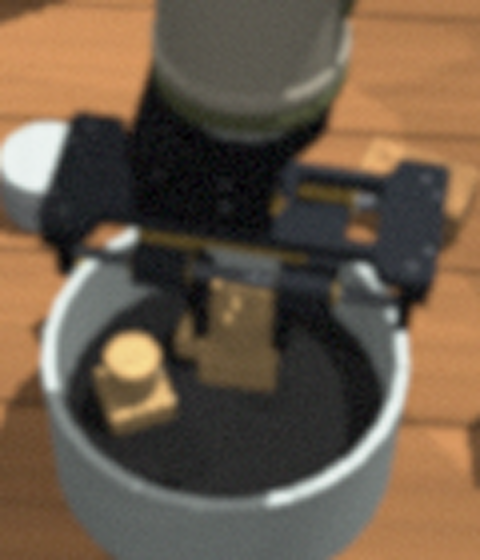

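The foot is held between the fingers, with its base visible at crop (240,360). I'll carry it to the case.

```bash

python3 -m creep '[[[-1,15,26,0,0],[-1,18,31,0,0],[-1,18,31,0,0],[-1,18,31,0,0],[-1,18,31,0,0]]]'
python3 -m creep '[[[-1,18,31,0,0],[-1,18,31,0,0],[-1,18,31,0,0],[-1,18,31,0,0],[-1,18,31,0,0]]]'
python3 -m creep '[[[-1,18,31,0,0],[-1,15,26,0,0],[-1,0,0,0,-0.07],[-1,0,0,0,-0.07],[-1,0,0,0,0]]]'
python3 - <<'E'
from h import *
go(446,400,41.6,180)
d=im("top");s=im("scene"); crop(s,340,190,500,290,5,"pics/A3.png"); crop(d,90,165,210,265,6,"pics/A3T.png")
E
```

```text
t: 20.32
eef_pos: [538.9, 172.0, 204.9]
tool_rot: [-180.0, 0.0, 172.0]
wrist_force: [0.5, -0.2, -1.2]
grip_width: 33.0
t: 20.73
eef_pos: [471.3, 337.9, 204.9]
tool_rot: [-180.0, 0.0, 172.0]
wrist_force: [1.0, 0.5, -1.1]
grip_width: 33.2
t: 21.15
eef_pos: [446.9, 398.2, 204.6]
tool_rot: [-180.0, -0.0, -179.7]
wrist_force: [1.0, -0.4, -0.0]
grip_width: 33.1
t 21.15 pos [446.9 398.2 204.6] rot [-180.    -0.  -179.7] w 33.1 q7 26.0 F [ 1.  -0.4 -0. ]
shift tool xyz [  0.8   1.9 163. ] turn 0.006 rad
```

View pics/A3.png

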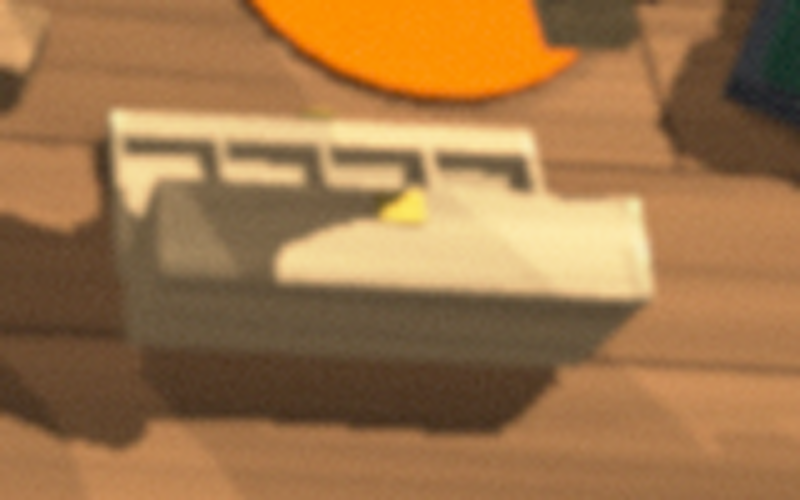

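View pics/A3T.png

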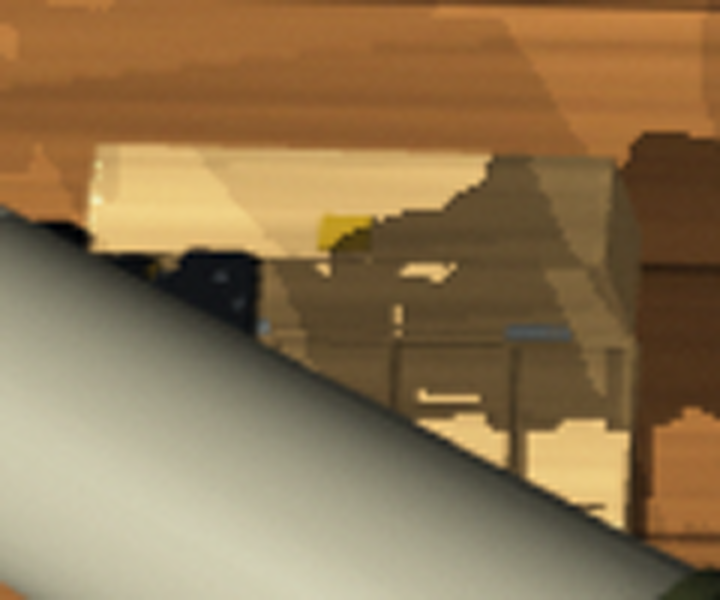

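```bash

python3 -m creep '[[[-1,0,2,25,0],[-1,0,0,30,0],[-1,0,0,30,0],[-1,0,0,25,0],[-1,0,0,0,0]]]'
python3 -m creep '[[[-1,0,0,0,0],[-1,0,0,0,0]]]'
python3 - <<'E'
from h import *
go(446,400,41.6,180)
d=im("top");s=im("scene"); crop(s,340,150,500,290,5,"pics/A4.png"); crop(d,90,165,210,265,6,"pics/A4T.png")
E
```

```text
t: 21.67
eef_pos: [446.3, 396.7, 89.8]
tool_rot: [-179.7, -0.3, 179.9]
wrist_force: [-0.6, 0.1, -1.1]
grip_width: 33.3
t: 21.83
eef_pos: [448.1, 400.2, 96.3]
tool_rot: [179.9, 0.1, 180.0]
wrist_force: [-0.7, -0.4, -0.4]
grip_width: 33.1
t 21.83 pos [448.1 400.2  96.3] rot [1.799e+02 1.000e-01 1.800e+02] w 33.1 q7 22.0 F [-0.7 -0.4 -0.4]
shift tool xyz [ 2.2 -0.3 54.7] turn -0.000 rad
```

View pics/A4.png

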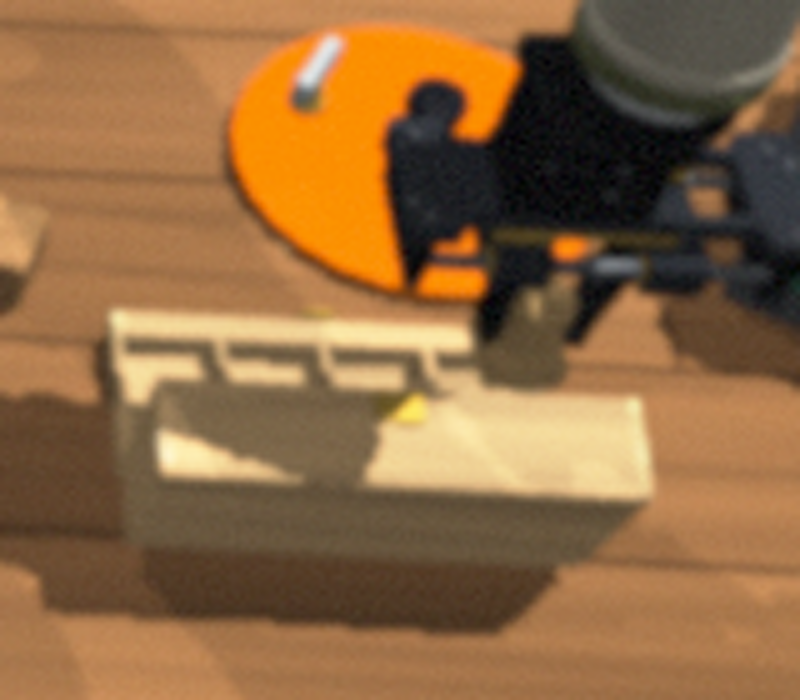

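```bash

python3 -m creep '[[[-1,2,0,18,0],[-1,0,0,15,0],[-1,0,0,10,0],[-1,0,0,0,0],[-1,0,0,0,0]]]'
python3 - <<'E'
from h import *
go(446,400,41.6,180)
E
```

```text
t: 22.35
eef_pos: [445.4, 399.6, 51.3]
tool_rot: [-180.0, -0.0, -179.9]
wrist_force: [-0.6, 0.8, -1.1]
grip_width: 33.5
t 22.35 pos [445.4 399.6  51.3] rot [-180.    -0.  -179.9] w 33.5 q7 20.0 F [-0.6  0.8 -1.1]
shift tool xyz [-0.6  0.4  9.7] turn 0.001 rad
```

```bash

python3 -m creep '[[[-1,0,0,4,0],[-1,0,0,4,0],[-1,0,0,0,0],[-1,0,0,0,0]]]'
python3 -m creep '[[[-1,0,0,2,0],[-1,0,0,0,0],[-1,0,0,0,0]]]'
```

```text
t: 22.68
eef_pos: [445.5, 399.7, 43.5]
tool_rot: [-180.0, -0.0, -179.9]
wrist_force: [-0.3, 0.0, -0.3]
grip_width: 33.5
t: 22.93
eef_pos: [445.6, 399.8, 41.7]
tool_rot: [180.0, 0.0, -179.9]
wrist_force: [-0.3, -0.7, -0.1]
grip_width: 33.2
```

Height matches resting on the tray floor. I'll open the fingers and rise.

```bash

python3 -m creep '[[[0.1,0,0,0,0],[0.1,0,0,0,0],[0.1,0,0,0,0],[0.1,0,0,0,0],[0.1,0,0,-10,0]]]'
python3 -m creep '[[[0.1,0,0,-30,0],[0.1,0,0,-40,0],[0.1,0,0,-40,0],[0.1,0,0,-40,0],[0.1,0,0,0,0]]]'
python3 - <<'E'
from h import *
go(551,-56.5,195,203.6)
d=im("top");s=im("scene"); crop(s,230,150,500,300,3,"pics/A5.png"); crop(d,90,145,320,265,3,"pics/A5T.png")
E
```

```text
t: 23.35
eef_pos: [444.9, 398.7, 50.2]
tool_rot: [-179.9, -0.1, -179.9]
wrist_force: [0.5, 0.2, -0.7]
grip_width: 47.1
t: 23.77
eef_pos: [446.6, 402.7, 210.3]
tool_rot: [179.6, 0.4, -179.9]
wrist_force: [-0.3, 1.1, 0.4]
grip_width: 47.7
t 23.77 pos [446.6 402.7 210.3] rot [ 179.6    0.4 -179.9] w 47.7 q7 26.0 F [-0.3  1.1  0.4]
shift tool xyz [-103.5 -459.5   12.8] turn -0.410 rad
```

View pics/A5.png

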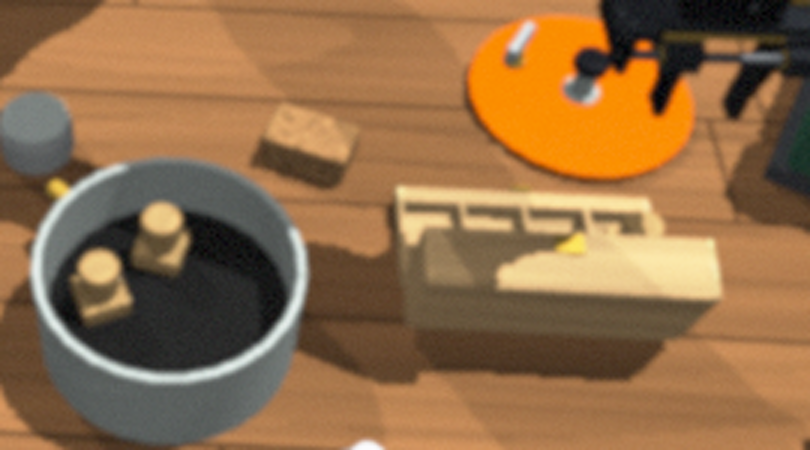

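View pics/A5T.png

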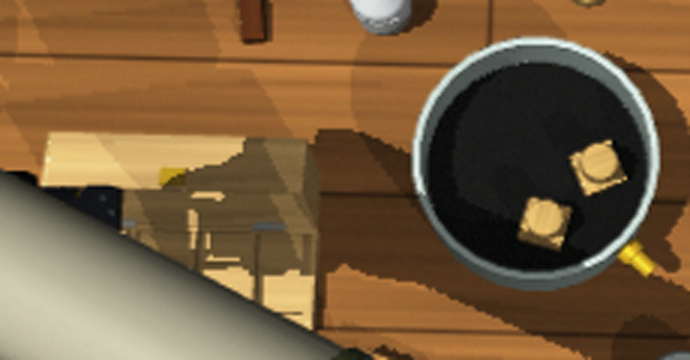

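```bash

python3 -m creep '[[[0.1,-8.6,-38,0,0],[0.1,-8.6,-38,0,0],[0.1,-8.6,-38,0,0],[0.1,-8.6,-38,0,0],[0.1,-8.6,-38,0,0]]]'
python3 -m creep '[[[0.1,-8.6,-38,0,0],[0.1,-8.6,-38,0,0],[0.1,-8.6,-38,0,0],[0.1,-8.6,-38,0,0],[0.1,-8.6,-38,0,0]]]'
python3 -m creep '[[[0.1,-8.6,-38,0,0],[0.1,0,0,0,-0.11],[0.1,0,0,0,-0.1],[0.1,0,0,0,-0.1],[0.1,0,0,0,-0.1]]]'
python3 - <<'E'
from h import *
go(551,-56.5,76,203.6)
d=im("top");s=im("scene"); crop(s,230,150,500,300,3,"pics/B1.png"); crop(d,90,165,240,265,5,"pics/B1T.png")
E
```

```text
t: 24.28
eef_pos: [488.2, 207.5, 200.4]
tool_rot: [-179.9, -0.1, -179.9]
wrist_force: [1.1, -0.7, -0.4]
grip_width: 47.7
t: 24.7
eef_pos: [531.3, 17.5, 200.7]
tool_rot: [-180.0, -0.1, -179.9]
wrist_force: [1.2, 0.4, 0.7]
grip_width: 48.1
t: 25.12
eef_pos: [539.8, -18.6, 200.5]
tool_rot: [179.9, -0.1, -156.2]
wrist_force: [0.2, 0.2, -1.0]
grip_width: 47.7
t 25.12 pos [539.8 -18.6 200.5] rot [ 1.799e+02 -1.000e-01 -1.562e+02] w 47.7 q7 95.0 F [ 0.2  0.2 -1. ]
shift tool xyz [  4.9 -39.4 124.5] turn 0.004 rad
```

View pics/B1.png

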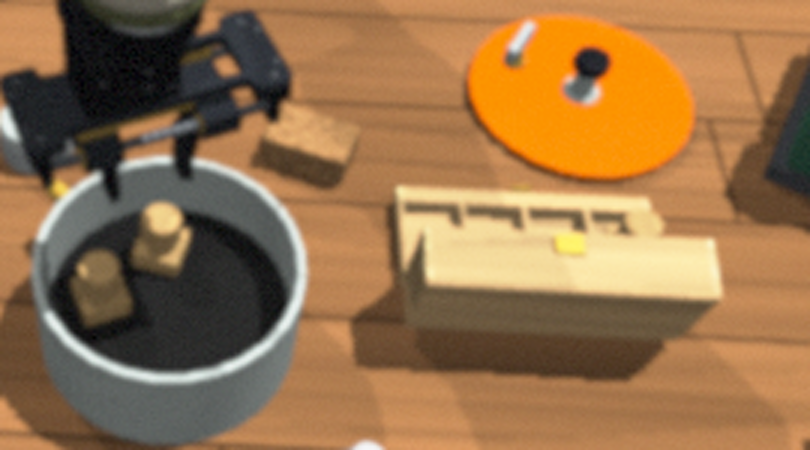

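View pics/B1T.png

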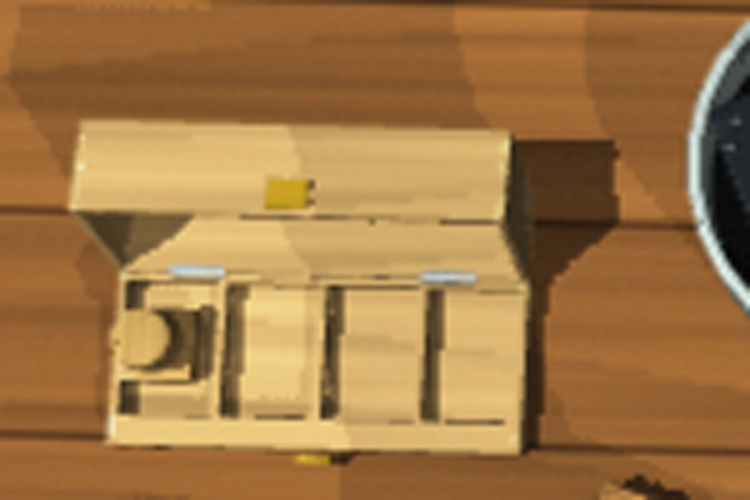

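```bash

python3 -m creep '[[[0.1,2.5,-20,0,0],[0.1,2.5,-19.5,20,0],[0.1,0,0,30,0],[0.1,0,0,0,0],[0.1,0,0,0,0]]]'
python3 - <<'E'
from h import *
go(551,-56.5,75,203.6)
s=im("scene"); crop(s,230,190,350,290,6,"pics/B2.png")
E
```

```text
t: 25.63
eef_pos: [550.6, -55.9, 150.6]
tool_rot: [179.9, -0.1, -156.5]
wrist_force: [0.0, 0.3, -0.1]
grip_width: 48.0
t 25.63 pos [550.6 -55.9 150.6] rot [ 1.799e+02 -1.000e-01 -1.565e+02] w 48.0 q7 96.0 F [ 0.   0.3 -0.1]
shift tool xyz [-0.3 -0.9 75.6] turn -0.002 rad
```

View pics/B2.png

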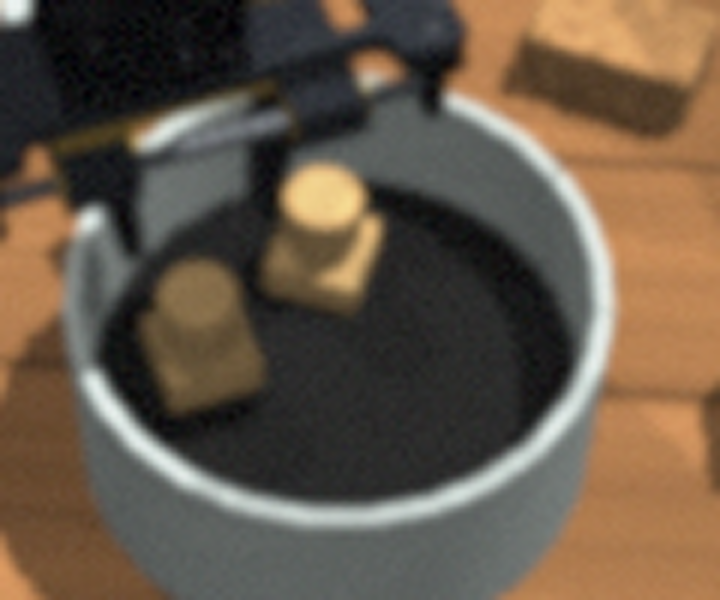

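```bash

python3 -m creep '[[[0.1,0,-1,30,0],[0.1,0,0,25,0],[0.1,0,0,15,0],[0.1,0,0,0,0],[0.1,0,0,0,0]]]'
python3 - <<'E'
from h import *
go(551,-56.5,75,203.6)
E
```

```text
t: 26.1
eef_pos: [552.5, -56.7, 82.6]
tool_rot: [180.0, 0.0, -156.4]
wrist_force: [0.2, 0.2, 0.2]
grip_width: 47.7
t 26.1 pos [552.5 -56.7  82.6] rot [ 180.     0.  -156.4] w 47.7 q7 93.0 F [0.2 0.2 0.2]
shift tool xyz [1.3 0.8 7.6] turn -0.000 rad
```

```bash

python3 -m creep '[[[0.1,1,1,7.5,0],[0.1,0,0,0,0],[-1,0,0,0,0],[-1,0,0,0,0],[-1,0,0,0,0]]]' 30
python3 -m creep '[[[-1,0,0,0,0],[-1,0,0,0,0],[-1,0,0,0,0]]]'
python3 -m creep '[[[-1,0,0,-10,0],[-1,0,0,-30,0],[-1,0,0,-35,0],[-1,0,0,-35,0],[-1,0,0,-20,0]]]'
python3 - <<'E'
from h import *
go(446,290,205,180)
s=im("scene"); crop(s,230,150,350,290,4,"pics/B3.png")
E
```

```text
t: 26.52
eef_pos: [551.2, -56.9, 74.6]
tool_rot: [-180.0, 0.0, -156.5]
wrist_force: [-0.4, 0.4, -0.4]
grip_width: 34.9
t: 26.77
eef_pos: [551.2, -56.9, 74.5]
tool_rot: [-180.0, 0.0, -156.4]
wrist_force: [-1.3, -0.7, 6.2]
grip_width: 33.4
t: 27.18
eef_pos: [551.7, -56.1, 208.1]
tool_rot: [-179.9, 0.2, -156.4]
wrist_force: [0.4, -0.8, -0.9]
grip_width: 33.5
t 27.18 pos [551.7 -56.1 208.1] rot [-179.9    0.2 -156.4] w 33.5 q7 98.0 F [ 0.4 -0.8 -0.9]
shift tool xyz [-41.8 359.5   2.7] turn 0.412 rad
```

View pics/B3.png

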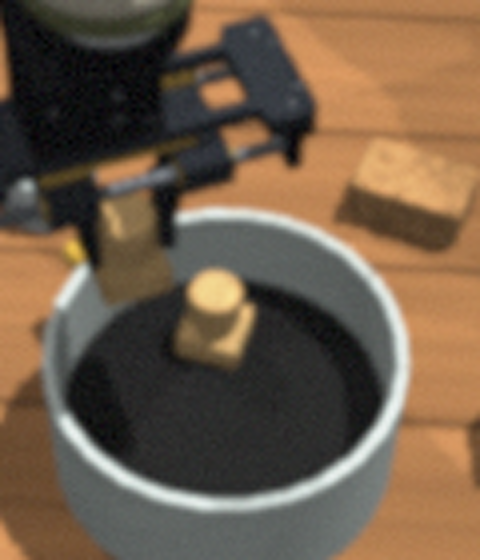

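```bash

python3 -m creep '[[[-1,-3,28,0,0],[-1,-4,33,0,0],[-1,-4,33,0,0],[-1,-4,33,0,0],[-1,-4,33,0,0]]]'
python3 -m creep '[[[-1,-4,33,0,0],[-1,-4,33,0,0],[-1,-4,33,0,0],[-1,-4,33,0,0],[-1,-4,33,0,0]]]'
python3 -m creep '[[[-1,-3,33,0,0],[-1,0,0,0,0.105],[-1,0,0,0,0.105],[-1,0,0,0,0.105],[-1,0,0,0,0.1]]]'
python3 - <<'E'
from h import *
go(446,290,205,180)
E
```

```text
t: 27.65
eef_pos: [503.4, 98.8, 204.2]
tool_rot: [-180.0, -0.0, -156.4]
wrist_force: [0.5, -0.1, 0.4]
grip_width: 33.3
t: 28.07
eef_pos: [455.9, 258.0, 204.2]
tool_rot: [-180.0, 0.0, -156.4]
wrist_force: [0.0, -0.2, -0.2]
grip_width: 33.4
t: 28.48
eef_pos: [445.8, 288.4, 204.1]
tool_rot: [-180.0, -0.0, 179.5]
wrist_force: [0.5, 0.1, -0.3]
grip_width: 33.5
t 28.48 pos [445.8 288.4 204.1] rot [-180.    -0.   179.5] w 33.5 q7 38.0 F [ 0.5  0.1 -0.3]
shift tool xyz [-0.2  1.6 -0.9] turn -0.008 rad
```

```bash

python3 -m creep '[[[-1,0,1.5,25,-0.008],[-1,0,0,30,0],[-1,0,0,30,0],[-1,0,0,25,0],[-1,0,0,0,0]]]'
python3 -m creep '[[[-1,0,0,0,0],[-1,0,0,0,0]]]'
python3 - <<'E'
from h import *
go(446,290,40.5,180)
d=im("top");s=im("scene"); crop(s,340,150,500,290,5,"pics/B4.png")
E
```

```text
t: 28.9
eef_pos: [444.0, 287.8, 89.9]
tool_rot: [-179.8, -0.3, -179.7]
wrist_force: [0.4, -1.1, -1.1]
grip_width: 33.1
t: 29.07
eef_pos: [446.7, 290.4, 95.6]
tool_rot: [179.9, 0.1, -179.7]
wrist_force: [0.4, 0.2, -0.1]
grip_width: 33.2
t 29.07 pos [446.7 290.4  95.6] rot [ 1.799e+02  1.000e-01 -1.797e+02] w 33.2 q7 33.0 F [ 0.4  0.2 -0.1]
shift tool xyz [ 0.8 -0.4 55.1] turn 0.005 rad
```

View pics/B4.png

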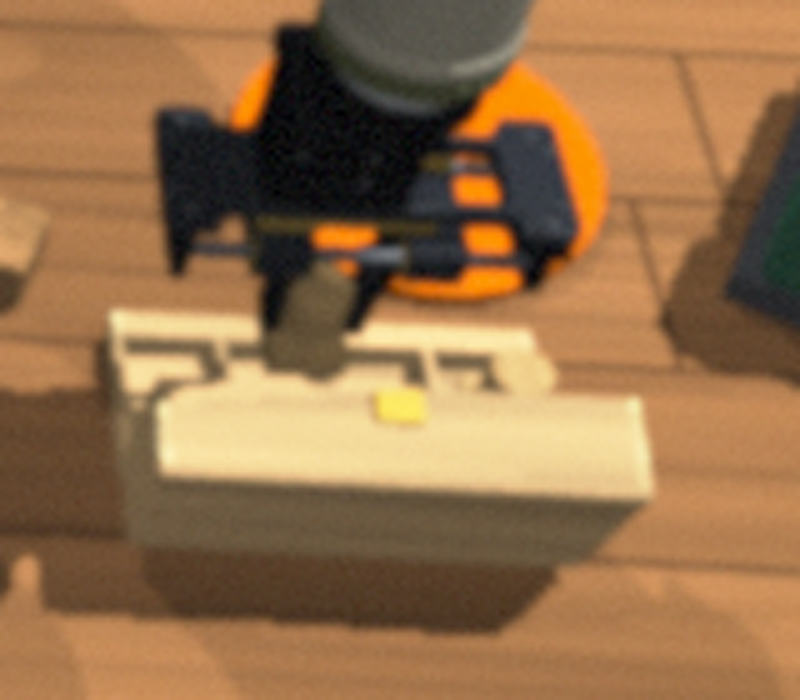

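```bash

python3 -m creep '[[[-1,0,0,18,0],[-1,0,0,15,0],[-1,0,0,10,0],[-1,0,0,0,0],[-1,0,0,0,0]]]'
python3 -m creep '[[[-1,0,0,4,0],[-1,0,0,4,0],[-1,0,0,0,0],[-1,0,0,0,0]]]'
python3 - <<'E'
from h import *
go(446,290,40.5,180)
E
```

```text
t: 29.58
eef_pos: [446.0, 289.7, 50.9]
tool_rot: [-180.0, -0.1, -179.7]
wrist_force: [-0.2, 0.6, -0.9]
grip_width: 33.5
t: 29.92
eef_pos: [446.3, 289.6, 43.0]
tool_rot: [-180.0, -0.0, -179.8]
wrist_force: [-0.3, -0.3, -0.6]
grip_width: 33.2
t 29.92 pos [446.3 289.6  43. ] rot [-180.    -0.  -179.8] w 33.2 q7 30.0 F [-0.3 -0.3 -0.6]
shift tool xyz [0.3 0.4 2.5] turn 0.004 rad
```

```bash

python3 -m creep '[[[-1,0,0,2.5,0],[-1,0,0,0,0],[-1,0,0,0,0]]]'
python3 -m creep '[[[0.1,0,0,0,0],[0.1,0,0,0,0],[0.1,0,0,0,0],[0.1,0,0,0,0],[0.1,0,0,-10,0]]]'
python3 -m creep '[[[0.1,0,0,-30,0],[0.1,0,0,-40,0],[0.1,0,0,-40,0],[0.1,0,0,-40,0],[0.1,0,0,0,0]]]'
python3 - <<'E'
from h import *
go(497,-9.5,195,165.5)
d=im("top");s=im("scene"); crop(s,230,150,500,300,3,"pics/B5.png"); crop(d,218,145,318,245,5,"pics/B5T.png")
E
```

```text
t: 30.17
eef_pos: [446.3, 289.6, 40.5]
tool_rot: [-180.0, 0.0, -179.8]
wrist_force: [0.8, 0.3, -1.3]
grip_width: 33.1
t: 30.58
eef_pos: [445.5, 289.0, 49.5]
tool_rot: [-179.9, -0.1, -179.8]
wrist_force: [-0.5, -1.0, -0.3]
grip_width: 47.3
t: 31.0
eef_pos: [448.1, 292.5, 208.4]
tool_rot: [179.7, 0.5, -179.7]
wrist_force: [0.2, -0.3, 0.4]
grip_width: 48.1
t 31.0 pos [448.1 292.5 208.4] rot [ 179.7    0.5 -179.7] w 48.1 q7 38.0 F [ 0.2 -0.3  0.4]
shift tool xyz [ -47.2 -302.3   12.5] turn 0.258 rad
```

View pics/B5.png

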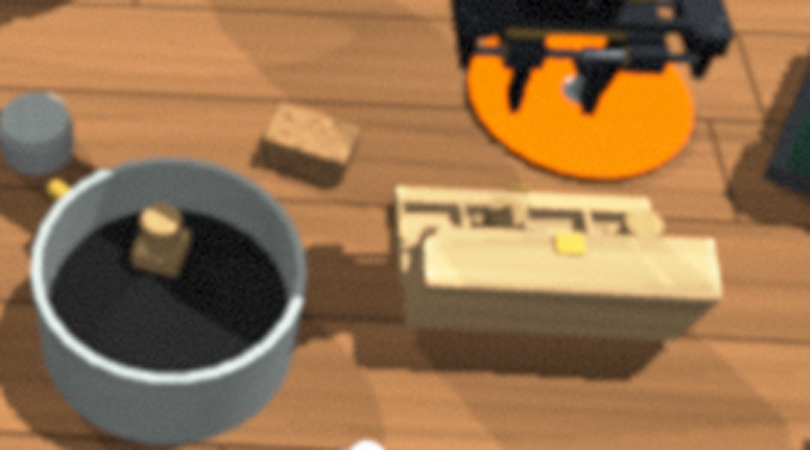

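View pics/B5T.png

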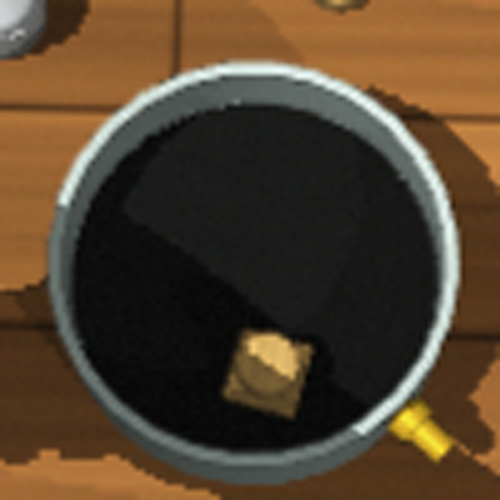

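```bash

python3 -m creep '[[[0.1,-5.9,-37.5,0,0],[0.1,-5.9,-37.5,0,0],[0.1,-5.9,-37.5,0,0],[0.1,-5.9,-37.5,0,0],[0.1,-5.9,-37.5,0,0]]]'
python3 -m creep '[[[0.1,-5.9,-37.5,0,0],[0.1,-5.9,-37.5,0,0],[0.1,-5.9,-37.5,0,0],[0.1,0,0,0,0.086],[0.1,0,0,0,0.086]]]'
python3 -m creep '[[[0.1,0,0,0,0.086],[0.1,0,0,0,0],[0.1,0,0,0,0]]]'
python3 - <<'E'
from h import *
go(497,-9.5,75,165.5)
d=im("top");s=im("scene"); crop(d,90,165,240,265,5,"pics/C1T.png")
E
```

```text
t: 31.52
eef_pos: [475.8, 100.3, 199.7]
tool_rot: [-180.0, -0.1, -179.7]
wrist_force: [0.2, -0.1, -0.7]
grip_width: 47.7
t: 31.93
eef_pos: [494.1, -13.1, 199.3]
tool_rot: [180.0, -0.1, 169.9]
wrist_force: [-0.1, 1.4, 0.9]
grip_width: 48.0
t: 32.18
eef_pos: [494.2, -10.1, 199.9]
tool_rot: [-180.0, -0.1, 165.6]
wrist_force: [-0.5, 0.8, 0.3]
grip_width: 48.1
t 32.18 pos [494.2 -10.1 199.9] rot [-1.800e+02 -1.000e-01  1.656e+02] w 48.1 q7 64.0 F [-0.5  0.8  0.3]
shift tool xyz [ -2.8   1.3 124.9] turn 0.002 rad
```

View pics/C1T.png

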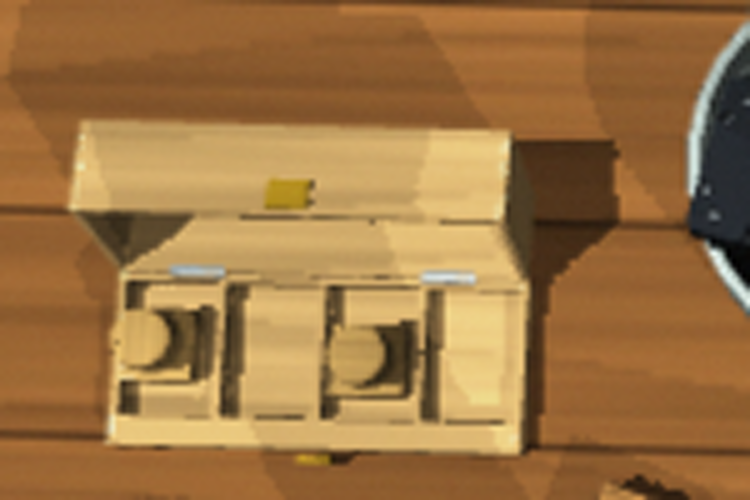

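Two feet stand in their own compartments, at crop (155,345) and (370,360). The third is next.

```bash

python3 -m creep '[[[0.1,-2.8,1.3,25,0],[0.1,0,0,30,0],[0.1,0,0,25,0],[0.1,0,0,0,0],[0.1,0,0,0,0]]]'
python3 - <<'E'
from h import *
go(497,-9.5,75,165.5)
s=im("scene"); crop(s,230,190,350,290,6,"pics/C2.png")
E
```

```text
t: 32.7
eef_pos: [497.1, -9.2, 120.2]
tool_rot: [180.0, -0.1, 165.6]
wrist_force: [-0.3, -0.3, 1.9]
grip_width: 47.8
t 32.7 pos [497.1  -9.2 120.2] rot [ 1.800e+02 -1.000e-01  1.656e+02] w 47.8 q7 59.0 F [-0.3 -0.3  1.9]
shift tool xyz [-0.1 -0.4 45.2] turn 0.001 rad
```

View pics/C2.png

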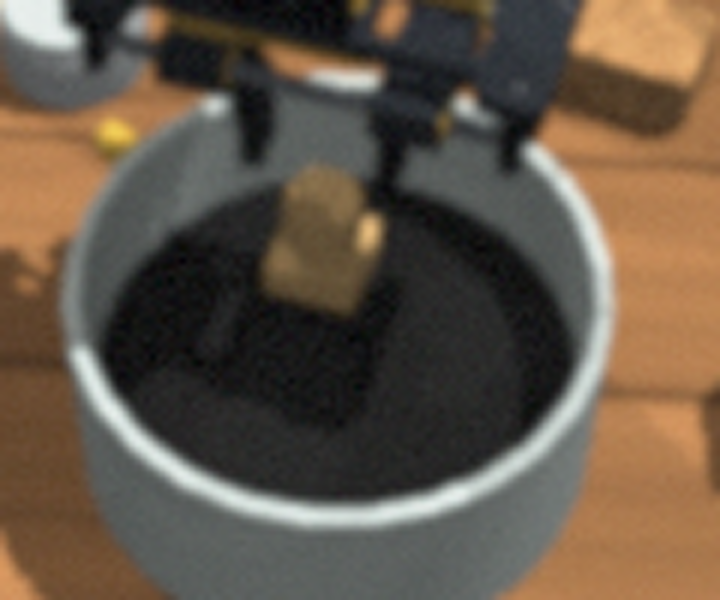

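```bash

python3 -m creep '[[[0.1,0,0,20,0],[0.1,0,0,15,0],[0.1,0,0,7,0],[0.1,0,0,0,0],[0.1,0,0,0,0]]]'
python3 - <<'E'
from h import *
go(497,-9.5,75,165.5)
E
```

```text
t: 33.17
eef_pos: [498.5, -9.5, 79.8]
tool_rot: [180.0, 0.1, 165.5]
wrist_force: [0.7, 0.8, 0.3]
grip_width: 47.6
t 33.17 pos [498.5  -9.5  79.8] rot [1.800e+02 1.000e-01 1.655e+02] w 47.6 q7 56.0 F [0.7 0.8 0.3]
shift tool xyz [ 1.4 -0.4  4.8] turn -0.000 rad
```

```bash

python3 -m creep '[[[0.1,1.4,0,5,0],[0.1,0,0,0,0],[-1,0,0,0,0],[-1,0,0,0,0],[-1,0,0,0,0]]]' 30
python3 -m creep '[[[-1,0,0,0,0],[-1,0,0,0,0],[-1,0,0,0,0]]]'
python3 -m creep '[[[-1,0,0,-10,0],[-1,0,0,-30,0],[-1,0,0,-35,0],[-1,0,0,-35,0],[-1,0,0,-20,0]]]'
python3 - <<'E'
from h import *
go(446,230,205,180)
s=im("scene"); crop(s,230,150,350,290,4,"pics/C3.png")
E
```

```text
t: 33.58
eef_pos: [496.6, -9.3, 73.8]
tool_rot: [-180.0, 0.0, 165.5]
wrist_force: [-0.4, 0.4, -0.8]
grip_width: 35.1
t: 33.83
eef_pos: [496.6, -9.2, 73.8]
tool_rot: [-180.0, 0.0, 165.5]
wrist_force: [-0.9, 0.3, 4.0]
grip_width: 33.7
t: 34.25
eef_pos: [497.3, -8.5, 207.5]
tool_rot: [180.0, 0.2, 165.5]
wrist_force: [1.2, -0.1, -0.5]
grip_width: 33.1
t 34.25 pos [497.3  -8.5 207.5] rot [180.    0.2 165.5] w 33.1 q7 64.0 F [ 1.2 -0.1 -0.5]
shift tool xyz [109.3 218.1   2.2] turn -0.253 rad
```

View pics/C3.png

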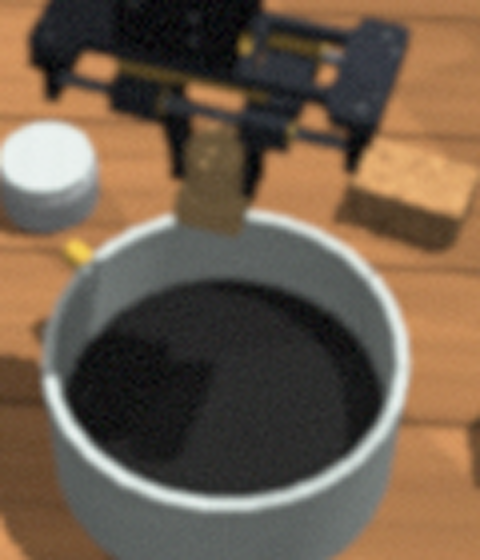

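```bash

python3 -m creep '[[[-1,14,28,0,0],[-1,16,32,0,0],[-1,16,32,0,0],[-1,16,32,0,0],[-1,16,32,0,0]]]'
python3 -m creep '[[[-1,16,32,0,0],[-1,15,30,0,0],[-1,0,0,0,-0.085],[-1,0,0,0,-0.085],[-1,0,0,0,-0.083]]]'
python3 -m creep '[[[-1,0,0,0,0],[-1,0,0,0,0]]]'
python3 - <<'E'
from h import *
go(446,229.5,205,180)
E
```

```text
t: 34.72
eef_pos: [459.3, 162.7, 203.9]
tool_rot: [-180.0, 0.0, 165.4]
wrist_force: [0.8, 0.6, -0.4]
grip_width: 33.5
t: 35.13
eef_pos: [445.0, 230.1, 203.7]
tool_rot: [-180.0, -0.0, -179.7]
wrist_force: [-0.3, -0.3, -1.1]
grip_width: 33.3
t: 35.3
eef_pos: [445.5, 229.1, 203.6]
tool_rot: [180.0, -0.0, 179.8]
wrist_force: [0.4, 0.3, -1.1]
grip_width: 33.0
t 35.3 pos [445.5 229.1 203.6] rot [180.   -0.  179.8] w 33.0 q7 46.0 F [ 0.4  0.3 -1.1]
shift tool xyz [-0.5  0.4 -1.4] turn -0.003 rad
```

```bash

python3 -m creep '[[[-1,0,0,25,0],[-1,0,0,30,0],[-1,0,0,30,0],[-1,0,0,25,0],[-1,0,0,0,0]]]'
python3 -m creep '[[[-1,0,0,0,0],[-1,0,0,0,0]]]'
python3 - <<'E'
from h import *
go(446,229.5,39.8,180)
d=im("top");s=im("scene"); crop(s,340,150,500,290,5,"pics/C4.png")
E
```

```text
t: 35.72
eef_pos: [443.4, 227.3, 89.6]
tool_rot: [-179.9, -0.3, 179.8]
wrist_force: [0.1, -0.9, -0.9]
grip_width: 33.4
t: 35.88
eef_pos: [446.3, 229.7, 95.1]
tool_rot: [180.0, 0.1, 179.9]
wrist_force: [1.0, 0.4, -0.9]
grip_width: 33.4
t 35.88 pos [446.3 229.7  95.1] rot [1.800e+02 1.000e-01 1.799e+02] w 33.4 q7 39.0 F [ 1.   0.4 -0.9]
shift tool xyz [ 0.4 -0.2 55.3] turn -0.002 rad
```

View pics/C4.png

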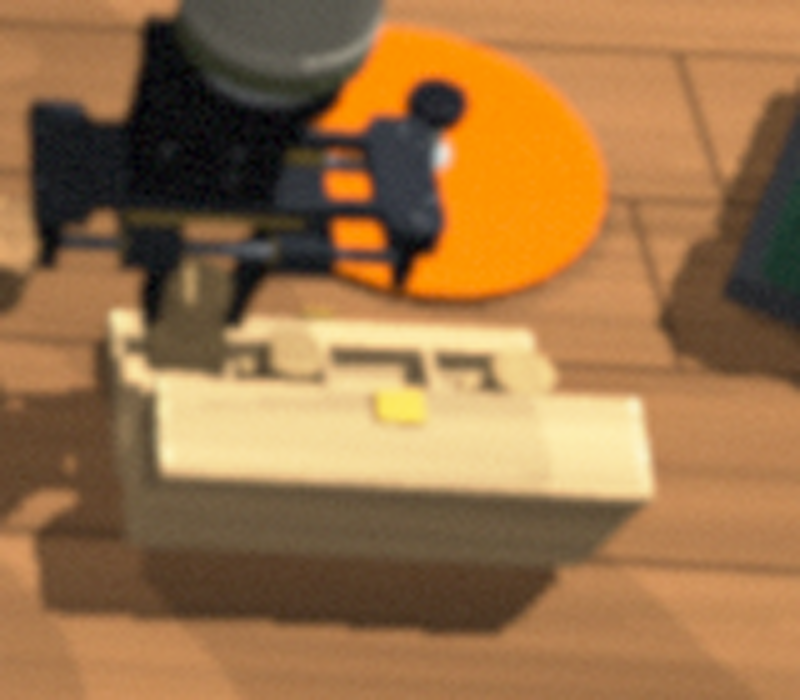

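```bash

python3 -m creep '[[[-1,0,0,18,0],[-1,0,0,15,0],[-1,0,0,10,0],[-1,0,0,0,0],[-1,0,0,0,0]]]'
python3 -m creep '[[[-1,0,0,4,0],[-1,0,0,4,0],[-1,0,0,0,0],[-1,0,0,0,0]]]'
python3 -m creep '[[[-1,0,0,2.5,0],[-1,0,0,0,0],[-1,0,0,0,0]]]'
python3 - <<'E'
from h import *
go(446,229.5,39.8,180)
E
```

```text
t: 36.4
eef_pos: [445.4, 229.2, 50.4]
tool_rot: [-180.0, -0.1, 180.0]
wrist_force: [0.1, 0.2, -0.4]
grip_width: 33.1
t: 36.73
eef_pos: [445.6, 229.2, 42.5]
tool_rot: [-180.0, -0.0, 180.0]
wrist_force: [0.0, 0.0, -0.2]
grip_width: 33.3
t: 36.98
eef_pos: [445.6, 229.1, 40.0]
tool_rot: [-180.0, 0.0, 180.0]
wrist_force: [-0.0, -0.5, -0.9]
grip_width: 33.1
t 36.98 pos [445.6 229.1  40. ] rot [-180.    0.  180.] w 33.1 q7 35.0 F [-0.  -0.5 -0.9]
shift tool xyz [-0.4  0.4  0.2] turn -0.001 rad
```

```bash

python3 -m creep '[[[-0.05,0,0,0,0],[-0.05,0,0,0,0],[-0.05,0,0,0,0],[-0.05,0,0,0,0],[-0.05,0,0,-10,0]]]'
python3 -m creep '[[[-0.05,0,0,-30,0],[-0.05,0,0,-40,0],[-0.05,0,0,-40,0],[-0.05,0,0,-40,0],[-0.05,0,0,0,0]]]'
python3 - <<'E'
from h import *
go(600,316,205,180)
E
```

```text
t: 37.4
eef_pos: [444.8, 228.6, 49.1]
tool_rot: [-179.9, -0.1, 180.0]
wrist_force: [-0.2, -0.6, -0.4]
grip_width: 41.0
t: 37.82
eef_pos: [447.8, 231.7, 207.5]
tool_rot: [179.8, 0.5, -180.0]
wrist_force: [0.5, 0.4, -0.2]
grip_width: 41.1
t 37.82 pos [447.8 231.7 207.5] rot [ 179.8    0.5 -180. ] w 41.1 q7 46.0 F [ 0.5  0.4 -0.2]
shift tool xyz [-152.2   84.2    4. ] turn 0.000 rad
```

```bash

python3 -m creep '[[[-1,-14,-36,0,0],[-1,-14,-36,0,0],[-1,-14,-36,0,0],[-1,-14,-36,0,0],[-1,-14,-36,0,0]]]'
python3 -m creep '[[[-1,-14,-30,0,0],[-1,0,0,0,0],[-1,0,0,0,0]]]'
python3 - <<'E'
from h import *
go(600,316,200,180)
d=im("top");s=im("scene"); crop(d,90,165,240,265,5,"pics/D1T.png");crop(s,340,170,500,290,5,"pics/D1.png")
cv2.imwrite("pics/D1full.png",s["img"])
E
```

```text
t: 38.23
eef_pos: [515.9, 47.3, 200.9]
tool_rot: [-180.0, 0.1, 180.0]
wrist_force: [0.6, -0.5, 0.1]
grip_width: 15.7
t: 38.48
eef_pos: [529.9, 17.3, 200.3]
tool_rot: [180.0, -0.0, 179.7]
wrist_force: [-0.6, 1.5, 0.3]
grip_width: 1.9
t 38.48 pos [529.9  17.3 200.3] rot [180.   -0.  179.7] w 1.9 q7 70.0 F [-0.6  1.5  0.3]
shift tool xyz [-68.8 299.    0.5] turn -0.004 rad
```

View pics/D1T.png

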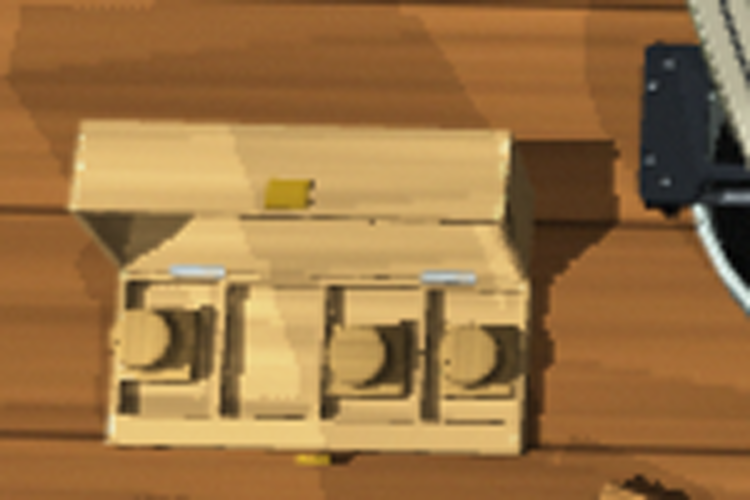

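View pics/D1full.png

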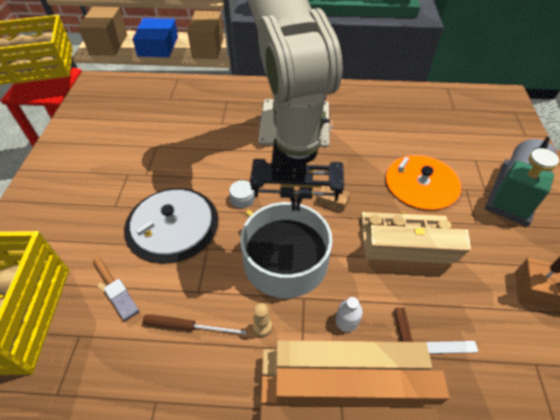

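All three feet are standing in separate compartments and the pot is empty. Next I'll close the case lid from behind.

```bash

python3 -m creep '[[[-1,-10,38,0,0],[-1,-10,38,0,0],[-1,-10,38,0,0],[-1,-10,38,0,0],[-1,-10,38,0,0]]]'
python3 -m creep '[[[-1,-10,38,0,0],[-1,-10,38,0,0],[-1,0,33,0,0],[-1,0,0,0,0],[-1,0,0,0,0]]]'
python3 - <<'E'
from h import *
go(600,316,105,180)
E
```

```text
t: 39.0
eef_pos: [578.9, 212.4, 200.6]
tool_rot: [180.0, 0.0, -179.9]
wrist_force: [0.6, -0.2, 1.9]
grip_width: 0.7
t: 39.42
eef_pos: [597.0, 322.8, 200.4]
tool_rot: [179.9, -0.1, -179.6]
wrist_force: [-0.3, 0.3, -0.5]
grip_width: 0.1
t 39.42 pos [597.  322.8 200.4] rot [ 1.799e+02 -1.000e-01 -1.796e+02] w 0.1 q7 39.0 F [-0.3  0.3 -0.5]
shift tool xyz [-3.  -7.1 95.4] turn 0.007 rad
```

```bash

python3 -m creep '[[[-1,-4,-5,25,0.006],[-1,0,0,30,0],[-1,0,0,30,0],[-1,0,0,10,0],[-1,0,0,0,0]]]'
python3 - <<'E'
from h import *
go(571,316,105,180)
s=im("scene"); crop(s,340,170,500,290,5,"pics/D2.png")
E
```

```text
t: 39.83
eef_pos: [602.6, 311.5, 102.8]
tool_rot: [-179.9, -0.2, 179.6]
wrist_force: [-0.0, 0.4, 0.7]
grip_width: 0.6
t 39.83 pos [602.6 311.5 102.8] rot [-179.9   -0.2  179.6] w 0.6 q7 37.0 F [-0.   0.4  0.7]
shift tool xyz [31.6  4.2 -2.1] turn -0.007 rad
```

View pics/D2.png

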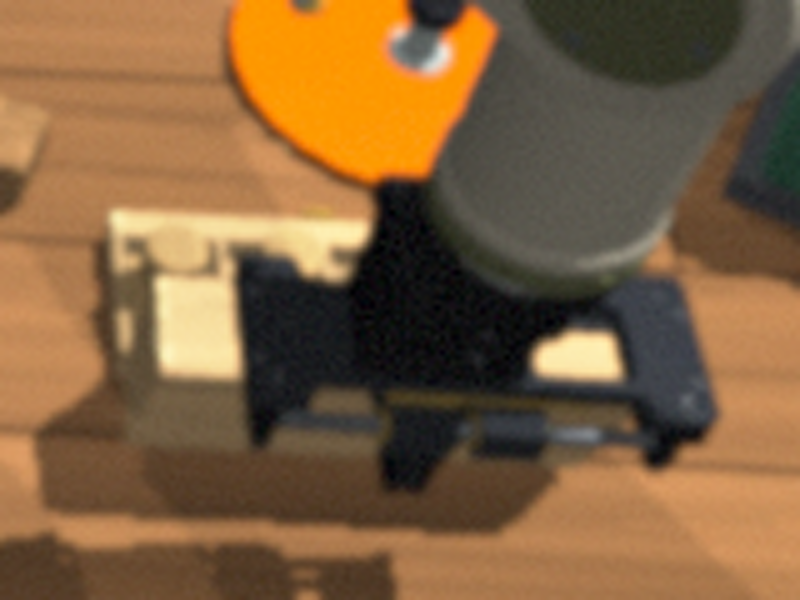

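```bash

python3 -m creep '[[[-1,15,3,0,0],[-1,10,0,0,0],[-1,10,0,0,0],[-1,8,0,0,0],[-1,7,0,0,0]]]'
python3 -m creep '[[[-1,5,0,-3,0],[-1,6,0,-6,0],[-1,6,0,-6,0],[-1,6,0,-6,0],[-1,6,0,-6,0]]]'
python3 - <<'E'
from h import *
go(519,316,131,180)
s=im("scene"); crop(s,340,170,500,290,5,"pics/D3.png")
E
```

```text
t: 40.3
eef_pos: [556.3, 317.3, 109.5]
tool_rot: [179.8, 0.4, 179.5]
wrist_force: [5.2, -0.0, 3.7]
grip_width: 0.5
t: 40.72
eef_pos: [524.4, 316.8, 133.4]
tool_rot: [180.0, 0.1, 179.6]
wrist_force: [3.2, 0.1, -0.4]
grip_width: 0.2
t 40.72 pos [524.4 316.8 133.4] rot [1.800e+02 1.000e-01 1.796e+02] w 0.2 q7 34.0 F [ 3.2  0.1 -0.4]
shift tool xyz [ 5.4 -0.8  2.4] turn -0.007 rad
```

View pics/D3.png

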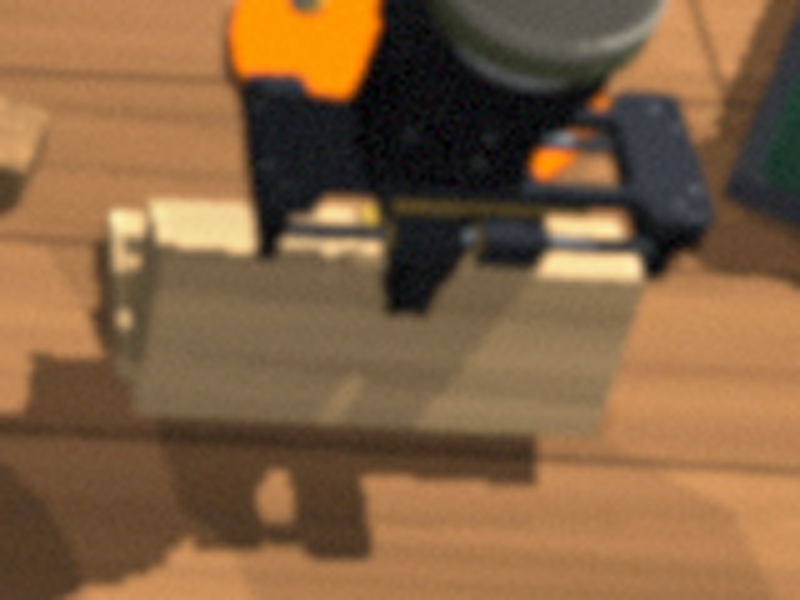

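```bash

python3 -m creep '[[[-1,9,0,0,0],[-1,9,0,0,0],[-1,9,0,0,0],[-1,9,0,1,0],[-1,9,0,3,0]]]'
python3 -m creep '[[[-1,9,0,3,0],[-1,9,0,4,0],[-1,8,0,5,0],[-1,8,0,5,0],[-1,0,0,0,0]]]'
python3 - <<'E'
from h import *
go(436,316,107,180)
s=im("scene"); crop(s,340,170,500,290,5,"pics/D4.png")
E
```

```text
t: 41.18
eef_pos: [478.8, 317.1, 128.4]
tool_rot: [180.0, 0.0, 179.6]
wrist_force: [1.0, -0.0, 5.6]
grip_width: 0.3
t: 41.6
eef_pos: [443.4, 316.8, 109.6]
tool_rot: [-179.9, -0.1, 179.7]
wrist_force: [-1.2, 0.5, -0.1]
grip_width: 0.5
t 41.6 pos [443.4 316.8 109.6] rot [-1.799e+02 -1.000e-01  1.797e+02] w 0.5 q7 29.0 F [-1.2  0.5 -0.1]
shift tool xyz [ 7.4 -0.9  2.6] turn -0.005 rad
```

View pics/D4.png

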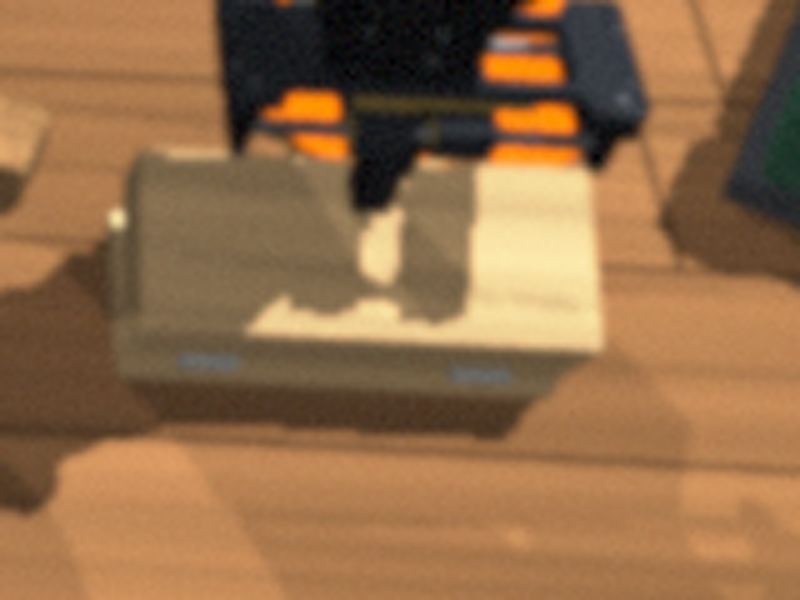

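```bash

python3 -m creep '[[[-1,7,0,4,0],[-1,6,0,5,0],[-1,6,0,5,0],[-1,4,0,5,0],[-1,0,0,0,0]]]'
python3 -m creep '[[[-1,5,0,4,0],[-1,2,0,4,0],[-1,0,0,0,0],[-1,0,0,0,0]]]'
```

```text
t: 42.07
eef_pos: [421.8, 317.2, 91.3]
tool_rot: [-180.0, -0.0, 179.7]
wrist_force: [-0.1, 0.9, 0.8]
grip_width: 0.3
t: 42.4
eef_pos: [415.8, 317.5, 84.4]
tool_rot: [-180.0, 0.0, 179.6]
wrist_force: [0.4, -1.2, 10.7]
grip_width: 0.6
```

```bash

python3 -m creep '[[[-1,0,0,3,0],[-1,0,0,0,0],[-1,0,0,0,0]]]'
python3 -m creep '[[[-1,0,0,2,0],[-1,0,0,0,0],[-1,0,0,0,0]]]'
```

```text
t: 42.65
eef_pos: [415.8, 317.7, 83.8]
tool_rot: [-179.9, 0.1, 179.6]
wrist_force: [-10.7, -13.5, 45.4]
grip_width: 0.7
t: 42.9
eef_pos: [415.9, 317.8, 83.5]
tool_rot: [-179.8, 0.1, 179.6]
wrist_force: [-17.5, -20.1, 69.7]
grip_width: 0.4
```

Pressed to a hard stop at tip height 72.5 mm, against an expected top of 73 mm. I'll back off and look.

```bash

python3 -m creep '[[[-1,0,0,-6,0],[-1,0,0,-20,0],[-1,0,0,-35,0],[-1,0,0,-40,0],[-1,0,0,-40,0]]]'
python3 -m creep '[[[-1,-12,-38,0,0],[-1,-12,-38,0,0],[-1,-12,-38,0,0],[-1,-12,-38,0,0],[-1,-12,-38,0,0]]]'
python3 -m creep '[[[-1,-12,-38,0,0],[-1,-12,-38,0,0],[-1,-12,-38,0,0],[-1,0,0,0,0],[-1,0,0,0,0]]]'
python3 - <<'E'
from h import *
go(600,316,105,180)
d=im("top");s=im("scene"); crop(d,90,165,210,265,5,"pics/E1T.png");crop(s,340,190,500,290,5,"pics/E1.png");cv2.imwrite("pics/E1full.png",s["img"])
for n,X in dict(RF=[397,202,73],LF=[397,430,73],RR=[492,202,73],LR=[492,430,73],bRF=[397,202,22],bLF=[397,430,22]).items(): print(n,((proj(s,X)-[340,190])*5).round(),((proj(d,X)-[90,165])*5).round())
E
```

```text
t: 43.32
eef_pos: [414.5, 317.0, 220.6]
tool_rot: [-179.9, -0.1, 179.7]
wrist_force: [0.9, 0.6, 0.2]
grip_width: 0.4
t: 43.73
eef_pos: [474.1, 125.0, 219.5]
tool_rot: [-180.0, -0.0, 179.6]
wrist_force: [1.3, 0.6, -0.8]
grip_width: 0.2
t: 44.15
eef_pos: [509.5, 10.4, 219.0]
tool_rot: [180.0, -0.1, 179.3]
wrist_force: [0.5, 1.1, 1.1]
grip_width: 0.9
t 44.15 pos [509.5  10.4 219. ] rot [ 1.800e+02 -1.000e-01  1.793e+02] w 0.9 q7 72.0 F [0.5 1.1 1.1]
shift tool xyz [-87.2 306.5 114.1] turn -0.012 rad
RF [122.  48.] [505. 443.]
LF [555.  68.] [ 78. 434.]
RR [134. 191.] [514. 267.]
LR [592. 214.] [ 91. 258.]
bRF [107. 107.] [520. 451.]
bLF [524. 128.] [107. 441.]
```

View pics/E1T.png

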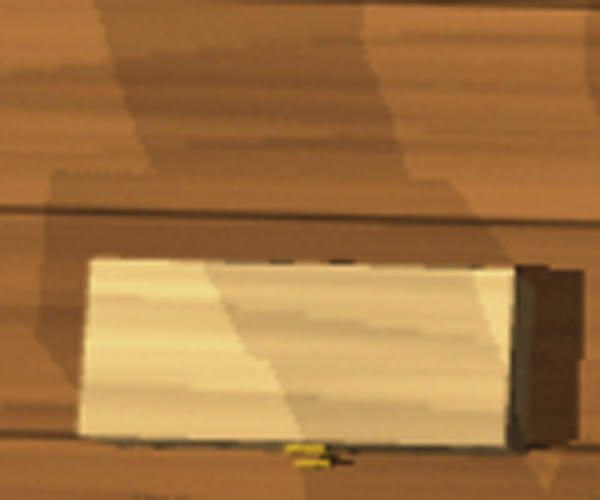

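View pics/E1.png

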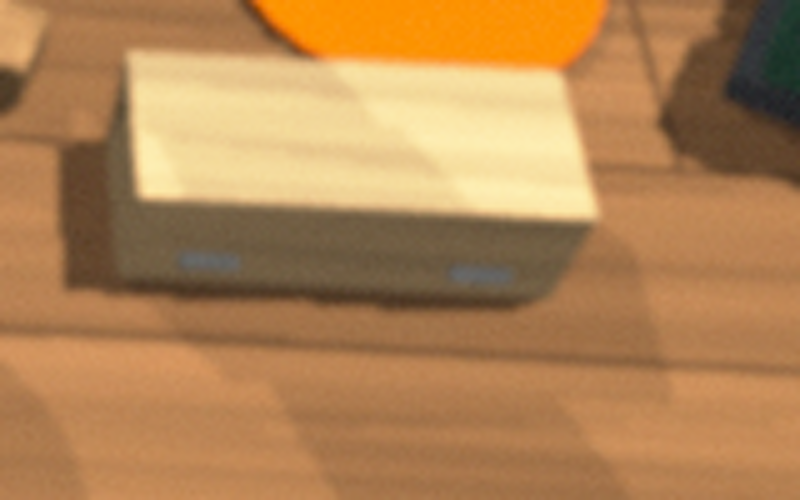

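View pics/E1full.png

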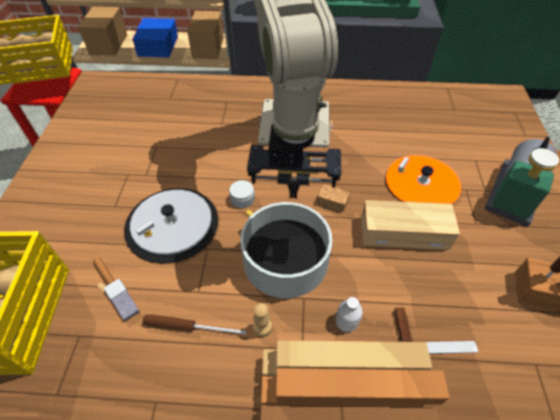

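```bash
python3 -c "
from cell import bot
print(bot.job_done())"
```

```text
the job is handed in; nothing more can be done
None
```

I did the whole job and handed it in at about 44 s of the 210 s allowed; the hand-in gave no verdict.

- **What I did:** I turned the vent tap about 92° to fully open, with the pot lid still seated. Then I lifted the lid off and laid it on the mat. There were three feet in the pot, and each went into its own compartment of the case. I swung the case lid shut from behind and pressed it to a hard stop.
- **Pot lid and tap:** the handle measured (454, −321), about 3 mm from the mat's centre at (451.5, −323). The lid lies flat and the tap is still open.
- **Feet:** the last picture before closing showed all three standing in separate compartments and the pot empty.
- **Case lid:** I stopped pressing with the fingertips at 72.5 mm, against 73 mm for a shut lid. After I backed off, its corners were within about 2 pixels of where a shut lid's should be.
- **Bystanders and arm:** the bystanders looked undisturbed in the picture, though I did not measure their positions. The arm is clear of everything.

Some readings did not agree with the description:

- **Grip on the pot lid:** the fingers stopped at about 34 mm, so they held the 36 mm head rather than the 22 mm neck. The first closing was too high, so I opened and moved down before lifting. The lid stayed level in the grip.
- **Grip on the tap bar:** the opening read about 14 mm for a 10 mm bar, but the bar turned with the tool.
- **Final press:** it reached about 70 N at the wrist, below the 120 N limit. Only the fingertips were touching.

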